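Fit a guide post and tug-test its catch

TASK

Take the guide post out of its rest block, press it fully home in one of the two sockets of the phone jig until its flange is flush, and tug it straight up with about 10 N for about a second to confirm that the catch holds it. One socket's catch is worn: if the post comes out there, fit and tug it in the other socket instead. Leave the post in the socket that holds it, let go, never push or pull it with more than about 20 N, and leave the phone and the other things on the desk alone.

Things in the scene. Friction and masses are not known exactly. Their poses are not given: they have to be found in the camera images.
- post: guide post, upright in the rest block at the start: 94 mm tall, 70 g; origin centre of its foot, z up along its axis. From the foot: conical tip 0 to 8 mm (6 mm wide, growing to 15 mm), snap foot 15 mm wide to 12 mm, groove 8 mm wide to 25 mm, steel body 15 mm wide to 40 mm, flange 26 mm wide from 40 to 44 mm, black round grip shaft 14 mm wide from 44 to 94 mm
- post_flange (a point): centre of the underside of the post's flange, 40 mm above the post's foot
- rest_block: fixed grey block 56x56x48 mm with a loose 18.5 mm hole, 44 mm deep, where the post stands at the start with its flange on the block's top; origin centre of underside
- jig: fixed aluminium plate 160 (x) x 250 (y) x 8 mm carrying the phone bed in the middle and the two socket turrets, 85 mm from its centre along +y and -y; origin centre of underside
- socket_p: fixed dark steel turret 56 mm square, 45 mm high, on the jig; origin centre of underside, 8 mm above the desk. Its collar stands 5 mm proud on a rubber mount that gives about 1 mm per 10 N. Either this or socket_q has worn catches that let the post out at under 5 N (they swap sides between starts; only a tug tells); a sound one lets it rise 1.5 to 7.5 mm, not known before, then holds.
- socket_q: fixed dark steel turret 56 mm square, 45 mm high, on the jig; origin centre of underside, 8 mm above the desk. Its collar stands 5 mm proud on a rubber mount that gives about 1 mm per 10 N. Either this or socket_p has worn catches that let the post out at under 5 N (they swap sides between starts; only a tug tells); a sound one lets it rise 1.5 to 7.5 mm, not known before, then holds.
- socket_p_mouth (a point): centre of the mouth of one of two sockets alike in looks: top face of the grey 34 mm square collar in turret socket_p, 58 mm above the desk, with a round upright 17.2 mm bore (2 mm chamfer). Fully home, the post is 40 mm deep with its flange flush on this face; two hidden sprung catches 16 to 27 mm below the face are then in its groove. Pushing past them takes 1 to 12 N.
- socket_q_mouth (a point): centre of the mouth of one of two sockets alike in looks: top face of the grey 34 mm square collar in turret socket_q, 58 mm above the desk, with a round upright 17.2 mm bore (2 mm chamfer). Fully home, the post is 40 mm deep with its flange flush on this face; two hidden sprung catches 16 to 27 mm below the face are then in its groove. Pushing past them takes 1 to 12 N.
- phone: bare phone frame 62x135x10 mm lying on the jig's rubber bed between the two turrets; origin centre of its underside (15 mm above the desk); bystander, leave alone
- paste_tub: round tub 45 mm wide, 16 mm high; origin centre of underside; bystander
- side_cutters: side cutters lying flat, 117x49x12 mm; origin centre of underside; bystander
- tweezers: tweezers lying flat, 120x14x8 mm; origin centre of underside; bystander
- flux_tube: squeeze tube with round cap lying flat, 92x30x21 mm; origin centre of underside; bystander
- tin: round flat tin 55 mm wide, 22 mm high; origin centre of underside; bystander

How it is judged:
On the way, in this order (a step that is already met when the one before it is completed fails the run):
1. the post is pressed home in the sound socket: flange within 1 mm of flush, within 3 mm of centred (horizontal distance between post_flange and socket_q_mouth below 0.003 m and z of post_flange in the frame of socket_q_mouth between -0.002 and 0.001 m), for 0.1 s.
2. the post, drawn up against the sound catch (risen 1 to 9.5 mm), is tugged with 7.5 to 13 N for 0.5 s (horizontal distance between post_flange and socket_q_mouth below 0.003 m and z of post_flange in the frame of socket_q_mouth between -0.002 and 0.0095 m and z of post_flange in the frame of socket_q_mouth above 0.001 m and contact force between post and socket_q between 7.5 and 13 N), for 0.5 s.
At the end, for the whole second after the job is handed in: the post stands in the sound socket, still caught (flange no more than 8.5 mm above the collar, centred within 3 mm, upright within 0.12 rad), released and at rest (horizontal distance between post_flange and socket_q_mouth below 0.003 m and z of post_flange in the frame of socket_q_mouth between -0.002 and 0.0085 m and angle between post's own z axis and vertical below 0.12 rad and linear speed of post below 0.02 m/s and contact force between post and the fingers below 0.1 N); the robot touches nothing.
It fails at once if the post is pushed or pulled in a socket with more than 25 N (contact force between post and socket_p above 25 N or contact force between post and socket_q above 25 N).
It fails at once if the phone or another thing lying on the desk is moved by more than 20 mm (distance of any of phone, paste_tub, side_cutters, tweezers, flux_tube, tin from where it was at the start of the episode above 0.02 m).
It also fails if it takes over 67 s, if anything falls off the work surface, if the arm or the gripper's body presses on something with over 40 N, if the wrist force passes 120 N, or if a joint passes its speed limit or range.

ROBOT

A 7-joint arm with a two-finger parallel gripper is mounted at the origin on a cart in front of the work surface, level with it; the furniture and walls round the work are solid. World frame = base frame: x ahead of the robot, y to its left, z up, the work surface at z = 0. Lengths are in m, angles in rad, forces in N, time in s.
With the tool pointing down it reaches from about 0.35 to 0.775 m from the base axis. Payload 3.1 kg.
Tool frame: the origin (TCP) lies at the very end of the fingers, on their centre line; the grasp point (between the pads) lies 19 mm behind it; z points along the fingers, y is the line along which they close (so a half turn about z gives the same grasp; the last joint's range is limited). The gripper opens to 85 mm and grips with 20 to 120 N. Pads are 22 mm wide; open, the fingers measure 114 mm over their backs; the gripper's body (76 mm by 85 mm) begins 54 mm behind the grasp point. The pads swing forward as they close: fully open they stand 13 mm farther back than shut.
Start: joints at [1.285, 0.311, 0.014, 1.512, -0.004, 1.319, -0.027], TCP at [0.133, -0.534, 0.231] pointing down, gripper open.
Joint ranges: [-2.7, 2.7], [-0.3, 1.91], [-1.27, 1.3], [0.12, 2.57], [-1.44, 4.58], [0.2, 2.03], [-3.05, 3.05]. Speed limits (rad/s): [2.79, 2.79, 3.14, 3.14, 3.14, 3.14, 3.14].

INTERFACE

Orientations are given as a unit quaternion [x, y, z, w].
In Python, from cell import robot gives the robot as it stands.
- The arm moves only by the tool step_arm, never from a script. Its argument "motion" is a list of rows, each an object of numbers: "ax", "ay", "az": the turn, a rotation vector about the tool's x, y, z in rad; "tx", "ty", "tz": the shift along the tool's x, y, z in cm; "claw": the opening, from 0 (shut) to 1 (fully open). In form: [{"ax": .., "ay": .., "az": .., "tx": .., "ty": .., "tz": .., "claw": ..}, ...]. A call has 1 to 10 rows; each row is the pose to reach, as a shift and turn from the pose commanded when the call began, along the tool's axes at that moment; what a row does not reach only later rows make up. A row lasts 1/10 s, in which the tool goes at most 50 mm and 8.59 degrees, less where a joint would pass 70% of its speed; a pose out of reach is approached as far as the arm can. A call with a gripper value outside its range is refused whole. The fingers move at their own pace and stop on an object; "grip_force" is the grip in N (left out, the last holds). Time passes only in rows, so rows that repeat a pose let the fingers close. It gives the time, the measured TCP pose, the force, the opening and the grip force at its end, in the units of the state.
- robot.get_obs(): the state, without advancing time (a new reading comes with each control period).
- robot.get_image(name): name is "scene" or "top" or "wrist"; returns a dict with "image" (420x560x3 uint8, blue, green, red), "z_map" (420x560 float32, m along the optical axis (not along the pixel's ray), 0 where there is no reading), "intrinsics" (3x3 intrinsics, pixels), "D" ([k1, k2, p1, p2, k3] as OpenCV has them; the pictures are not rectified), "cam_to_world" (4x4, takes a point from camera to world coordinates); the wrist camera has in their place "tool_from_camera" (4x4, takes a point from camera to tool coordinates, whose origin is the TCP and whose axes are the flange's). Camera axes: x right, y down, z forward; pixel columns grow to the right and rows downward; lengths in m; the calibration is good to about 2 mm. A picture is of the moment at which its call begins: read the wrist's pose just before it.
- robot.close_job(): hands the job in; it is judged then, once.
The state is a dict: "clock": time; "qpos": joint angles; "dq": joint speeds; "joint_efforts": joint torques, N m; "eef_pos": TCP position; "tcp_rot": TCP orientation; "force": force on the tool from outside, world axes, zero at the start; "torque": the same for the moment, N m; "grip_width": finger opening in m; "finger_force": force on a finger pad.
Only numpy, scipy, OpenCV 4.12 (cv2) and the standard library are available. Lean on these libraries where they do the work, as an engineer would, in place of code of your own. Each camera call takes 0.05 s, during which the arm holds its last target. There are 200 camera calls.

## Working session

There is one attempt and no reset: what is moved stays moved. The work goes in short steps, Python scripts to look and compute and a tool call to move; the robot and the scene stay as the last step left them, time stands still between calls to the robot, and variables do not carry over. Pictures are saved under pics/ and viewed, at most 10 in all, crops included, and the job is handed in when it is done.

Besides the shell and the picture viewer there is one more tool, called after "Request:" by a JSON object that holds its "fn" and its "kwargs", one argument or row to a line. step_arm: Moves the arm, as the interface text tells. Its arguments: {"type":"object","properties":{"motion":{"type":"array","items":{"type":"object","properties":{"ax":{"type":"number"},"ay":{"type":"number"},"az":{"type":"number"},"tx":{"type":"number"},"ty":{"type":"number"},"tz":{"type":"number"},"claw":{"type":"number"}}}},"grip_force":{"type":"number"}},"required":["motion"]}

```bash
mkdir -p pics; ls
python3 - <<'E'
from cell import robot
import cv2,numpy as np
o=robot.get_obs();print({k:np.round(v,3).tolist() for k,v in o.items()})
for n in("top","scene"):
    d=robot.get_image(n);cv2.imwrite(f"pics/{n}1.png",d["image"]);np.savez(f"{n}1.npz",**d)
    print(n,d["intrinsics"].tolist(),d["D"],np.round(d["cam_to_world"],4).tolist())
E
```

```text
pics
{'clock': 0.0, 'qpos': [1.285, 0.312, 0.014, 1.513, -0.004, 1.319, -0.027], 'dq': [-0.0, -0.0, -0.001, -0.002, 0.001, -0.0, -0.0], 'joint_efforts': [0.0, -37.992, 0.146, -23.059, 0.012, 0.014, -0.0], 'eef_pos': [0.133, -0.533, 0.23], 'tcp_rot': [0.993, 0.122, -0.0, -0.001], 'force': [1.263, -0.257, 0.208], 'torque': [0.021, -0.005, -0.01], 'finger_force': 0.0, 'grip_width': 0.085}
top [[396.81293399275984, 0.0, 280.5330227418807], [0.0, 396.81293399275984, 211.60893179861145], [0.0, 0.0, 1.0]] [-0.00666425  0.          0.          0.          0.        ] [[-0.0099, -0.989, 0.1474, 0.2979], [-0.9999, 0.0079, -0.0142, 0.0409], [0.0129, -0.1475, -0.989, 1.0927], [0.0, 0.0, 0.0, 1.0]]
scene [[443.6731425960327, 0.0, 283.68013321882256], [0.0, 443.6731425960327, 213.9177763407357], [0.0, 0.0, 1.0]] [-0.03037612  0.          0.          0.          0.        ] [[-0.4566, -0.6531, 0.6041, -0.3429], [-0.8895, 0.3247, -0.3214, 0.4373], [0.0137, -0.6841, -0.7292, 1.0511], [0.0, 0.0, 0.0, 1.0]]
```

View pics/top1.png

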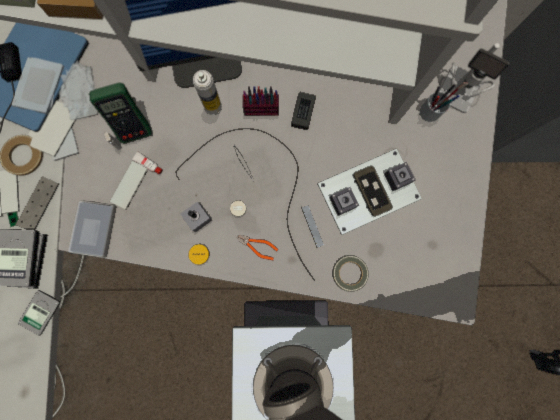

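View pics/scene1.png

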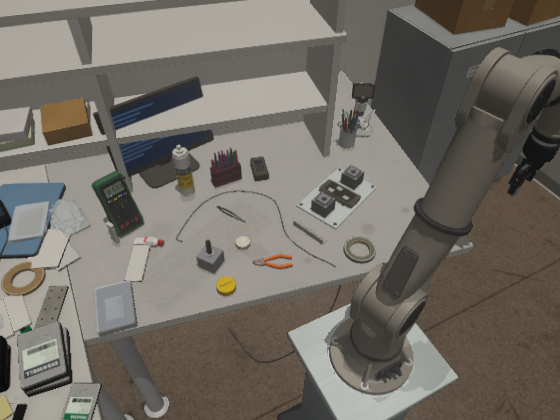

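The top view shows the rest block with the post at about (196,216) and the turrets at about (344,201) and (401,175), with the phone between them. The scene view shows the post grip at (208,245) and the turrets at (323,203) and (352,176).

```bash
cat > h.py <<'E'
import numpy as np,cv2
def load(n): return dict(np.load(n))
def ray(d,uv):
    p=cv2.undistortPoints(np.array([[uv]],float),d["intrinsics"],d["D"])[0,0]
    T=d["cam_to_world"];return T[:3,3],T[:3,:3]@np.array([p[0],p[1],1])
def onz(d,uv,z):
    o,r=ray(d,uv);return o+r*(z-o[2])/r[2]
def cloud(d):
    h,w=d["z_map"].shape;u,v=np.meshgrid(np.arange(w),np.arange(h))
    p=cv2.undistortPoints(np.stack([u,v],-1).reshape(-1,1,2).astype(float),d["intrinsics"],d["D"]).reshape(h,w,2)
    P=np.dstack([p,np.ones((h,w))])*d["z_map"][...,None]
    T=d["cam_to_world"];return P@T[:3,:3].T+T[:3,3]
E
python3 - <<'E'
from h import *
t=load("top1.npz");s=load("scene1.npz")
for d,n in((t,"t"),(s,"s")):
    P=cloud(d)
    print(n,"desk z",np.median(P[...,2][(abs(P[...,0]-.5)<.1)&(abs(P[...,1])<.1)]))
    np.set_printoptions(precision=4,suppress=True)
    for uv in ([(344,201),(401,175),(196,216)] if n=="t" else [(323,203),(352,176),(208,245)]): print(uv,onz(d,uv,.053))
    for nm,c in (("turA",(344,201)),("turB",(401,175)),("blk",(196,216))):
        c=onz(t,c,.053)
        m=(np.hypot(P[...,0]-c[0],P[...,1]-c[1])<.055)
        for lo,hi in ((.046,.0515),(.0525,.06),(.0,.045),(.075,.12)):
            k=m&(P[...,2]>lo)&(P[...,2]<hi)
            if k.sum()<8: continue
            q=P[k];r=cv2.minAreaRect(q[:,:2].astype(np.float32)*1000)
            print(nm,lo,k.sum(),np.median(q[:,2]),q.mean(0),[np.round(x,1) for x in r])
a=cv2.resize(t["image"][180:240,165:225],None,fx=6.5,fy=6.5,interpolation=cv2.INTER_CUBIC)
b=cv2.resize(t["image"][150:240,315:425],(477,390),interpolation=cv2.INTER_CUBIC)
a=a[:390]; a=cv2.resize(a,(310,310)); a=cv2.copyMakeBorder(a,0,80,0,0,0)
cv2.imwrite("pics/crop1.png",np.hstack([a,b]))
E
```

```text
t desk z -0.00019169347674874437
(344, 201) [ 0.4801 -0.1435  0.053 ]
(401, 175) [ 0.5502 -0.3002  0.053 ]
(196, 216) [0.4429 0.2491 0.053 ]
turA 0.046 96 0.05043274836304601 [ 0.4831 -0.1445  0.0499] [array([ 483.5, -145.9]), array([55.8, 57.2]), np.float64(24.5)]
turA 0.0525 251 0.05504781476370324 [ 0.4832 -0.1446  0.0556] [array([ 483.8, -145.5]), array([56. , 55.8]), np.float64(24.2)]
turA 0.0 708 0.007980781091183942 [ 0.4745 -0.1415  0.0098] [array([ 480.6, -144.9]), array([107.8, 105.3]), np.float64(43.4)]
turB 0.046 107 0.04993773932916068 [ 0.5478 -0.2965  0.0497] [array([ 551.9, -301.7]), array([56.5, 57.9]), np.float64(23.4)]
turB 0.0525 267 0.0554969235410856 [ 0.5525 -0.3019  0.0557] [array([ 551.6, -301.4]), array([55.5, 56.7]), np.float64(23.4)]
turB 0.0 689 0.008872860724522091 [ 0.542  -0.2907  0.0124] [array([ 549.8, -299.7]), array([108.1, 106.8]), np.float64(50.9)]
blk 0.046 294 0.04796093318595629 [0.4438 0.2539 0.0481] [array([444.6, 254.5]), array([57.1, 56.1]), np.float64(36.0)]
blk 0.0525 19 0.053705820017551975 [0.4439 0.2519 0.0544] [array([440.7, 263. ]),
[... 958 characters left out ...]
 [ 0.5508 -0.2994  0.056 ] [array([ 552.8, -300.7]), array([57.1, 57.9]), np.float64(25.3)]
turB 0.0 354 0.013296208851249158 [ 0.535  -0.2936  0.0187] [array([ 542.8, -295.7]), array([107.8,  88.9]), np.float64(55.1)]
blk 0.046 206 0.048977468952299374 [0.4422 0.2579 0.049 ] [array([447. , 256.9]), array([58.3, 56.9]), np.float64(38.6)]
blk 0.0525 35 0.053762474779250224 [0.4428 0.2581 0.0545] [array([446.4, 258.7]), array([39.8, 41.6]), np.float64(57.5)]
blk 0.0 530 0.004232348896347937 [0.4247 0.2519 0.0128] [array([430.2, 250.2]), array([108.5,  83.9]), np.float64(86.0)]
blk 0.075 47 0.09594298986840366 [0.4433 0.2568 0.0936] [array([444.5, 257.5]), array([13. , 14.8]), np.float64(49.5)]
```

View pics/crop1.png

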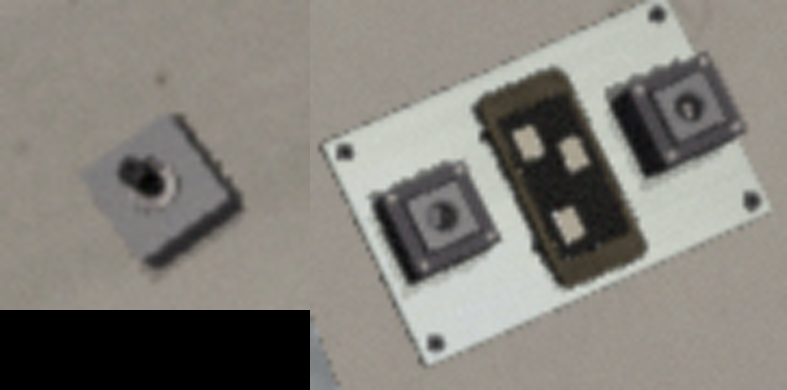

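```bash
cat > go.py <<'E'
import sys,numpy as np
from scipy.spatial.transform import Rotation as R
from cell import robot
np.set_printoptions(precision=4,suppress=True)
o=robot.get_obs();Rm=R.from_quat(o["tcp_rot"]).as_matrix();p=np.array(o["eef_pos"])
print(o["clock"],"pos",p,"tilt",Rm[:,2],"yaw",np.degrees(np.arctan2(Rm[1,0],Rm[0,0])),"F",np.array(o["force"]),"w",o["grip_width"],"ff",o["finger_force"])
a=list(map(float,sys.argv[1:]))
for i in range(0,len(a),3): print(a[i:i+3],"-> cm",Rm.T@(np.array(a[i:i+3])-p)*100)
E
python3 go.py .45 -.1 .25
```

```text
0.1 pos [ 0.1326 -0.5331  0.2303] tilt [-0.0006  0.002  -1.    ] yaw 13.97612595633726 F [-0.2396 -1.4942 -0.3706] w 0.08523534587829208 ff 0.0
[0.45, -0.1, 0.25] -> cm [ 41.2558 -34.3682  -1.8971]
```

Request:
{"fn": "step_arm", "kwargs": {
  "motion": [
    {"tx": 41.2, "ty": -34.3, "tz": -2, "claw": 1},
    {"tx": 41.2, "ty": -34.3, "tz": -2, "claw": 1},
    {"tx": 41.2, "ty": -34.3, "tz": -2, "claw": 1},
    {"tx": 41.2, "ty": -34.3, "tz": -2, "claw": 1},
    {"tx": 41.2, "ty": -34.3, "tz": -2, "claw": 1},
    {"tx": 41.2, "ty": -34.3, "tz": -2, "claw": 1},
    {"tx": 41.2, "ty": -34.3, "tz": -2, "claw": 1},
    {"tx": 41.2, "ty": -34.3, "tz": -2, "claw": 1},
    {"tx": 41.2, "ty": -34.3, "tz": -2, "claw": 1},
    {"tx": 41.2, "ty": -34.3, "tz": -2, "claw": 1}
  ]
}}

```text
invalid input at $.motion[0]: expected keys ax, ay, az, tx, ty, tz, claw
```

```bash
python3 go.py .4445 .255 .22
python3 - <<'E'
from cell import robot
import cv2,numpy as np
d=robot.get_image("wrist");cv2.imwrite("pics/w1.png",d["image"]);print(np.round(d["tool_from_camera"],3).tolist())
E
```

```text
0.1 pos [ 0.1326 -0.5331  0.2303] tilt [-0.0006  0.002  -1.    ] yaw 13.97612595633726 F [-0.2396 -1.4942 -0.3706] w 0.08523534587829208 ff 0.0
[0.4445, 0.255, 0.22] -> cm [ 49.2961 -68.9437   1.1751]
[[0.001, -0.956, -0.292, 0.073], [1.0, 0.001, 0.0, 0.001], [-0.0, -0.292, 0.956, -0.143], [0.0, 0.0, 0.0, 1.0]]
```

Request:
{"fn": "step_arm", "kwargs": {
  "motion": [
    {"ax": 0, "ay": 0, "az": 0, "tx": 41.2, "ty": -34.3, "tz": -2, "claw": 1},
    {"ax": 0, "ay": 0, "az": 0, "tx": 41.2, "ty": -34.3, "tz": -2, "claw": 1},
    {"ax": 0, "ay": 0, "az": 0, "tx": 41.2, "ty": -34.3, "tz": -2, "claw": 1},
    {"ax": 0, "ay": 0, "az": 0, "tx": 41.2, "ty": -34.3, "tz": -2, "claw": 1},
    {"ax": 0, "ay": 0, "az": 0, "tx": 41.2, "ty": -34.3, "tz": -2, "claw": 1},
    {"ax": 0, "ay": 0, "az": 0, "tx": 41.2, "ty": -34.3, "tz": -2, "claw": 1},
    {"ax": 0, "ay": 0, "az": 0, "tx": 41.2, "ty": -34.3, "tz": -2, "claw": 1},
    {"ax": 0, "ay": 0, "az": 0, "tx": 41.2, "ty": -34.3, "tz": -2, "claw": 1},
    {"ax": 0, "ay": 0, "az": 0, "tx": 41.2, "ty": -34.3, "tz": -2, "claw": 1},
    {"ax": 0, "ay": 0, "az": 0, "tx": 41.2, "ty": -34.3, "tz": -2, "claw": 1}
  ]
}}

```text
clock: 1.15
eef_pos: [0.4288, -0.1291, 0.25]
tcp_rot: [0.993, 0.121, 0.0, 0.0]
force: [0.4, -1.0, 0.2]
grip_width: 0.085
finger_force: 0.0
```

```bash
python3 go.py .4445 .255 .22 .45 -.2 .25
```

```text
1.15 pos [ 0.4288 -0.1291  0.25  ] tilt [ 0.0002 -0.0006 -1.    ] yaw 13.951648754544514 F [ 0.3841 -1.0266  0.1919] w 0.08501773466171401 ff 0.0
[0.4445, 0.255, 0.22] -> cm [ 10.78   -36.9012   2.9791]
[0.45, -0.2, 0.25] -> cm [0.3436 7.391  0.0062]
```

Request:
{"fn": "step_arm", "kwargs": {
  "motion": [
    {"ax": 0, "ay": 0, "az": 0, "tx": 5, "ty": 2.9, "tz": 0, "claw": 1},
    {"ax": 0, "ay": 0, "az": 0, "tx": 5, "ty": 2.9, "tz": 0, "claw": 1},
    {"ax": 0, "ay": 0, "az": 0, "tx": 5, "ty": 2.9, "tz": 0, "claw": 1},
    {"ax": 0, "ay": 0, "az": 0, "tx": 5, "ty": 2.9, "tz": 0, "claw": 1},
    {"ax": 0, "ay": 0, "az": 0, "tx": 5, "ty": 2.9, "tz": 0, "claw": 1}
  ]
}}

```text
clock: 1.65
eef_pos: [0.4825, -0.1472, 0.2502]
tcp_rot: [0.993, 0.121, -0.0, 0.0]
force: [-0.2, 1.0, 0.7]
grip_width: 0.0854
finger_force: 0.0
```

```bash
cat > w.py <<'E'
import sys,numpy as np,cv2
from scipy.spatial.transform import Rotation as R
from cell import robot
def wrist(name):
    o=robot.get_obs();d=robot.get_image("wrist")
    T=np.eye(4);T[:3,:3]=R.from_quat(o["tcp_rot"]).as_matrix();T[:3,3]=o["eef_pos"]
    d["cam_to_world"]=T@d["tool_from_camera"]
    cv2.imwrite(f"pics/{name}.png",d["image"]);np.savez(name+".npz",**d);return d
if __name__=="__main__":wrist(sys.argv[1])
E
python3 w.py wA; python3 go.py .4835 -.1455 .25 .552 -.3013 .25 .4445 .255 .22
```

```text
1.7 pos [ 0.4827 -0.1472  0.2504] tilt [-0.0001 -0.0008 -1.    ] yaw 13.90571838626574 F [-0.0455 -0.9629  0.1258] w 0.08546566840657732 ff 0.0
[0.4835, -0.1455, 0.25] -> cm [ 0.1212 -0.1476  0.0357]
[0.552, -0.3013, 0.25] -> cm [ 3.0262 16.622   0.0484]
[0.4445, 0.255, 0.22] -> cm [  5.9613 -39.9635   3.0023]
```

View pics/wA.png

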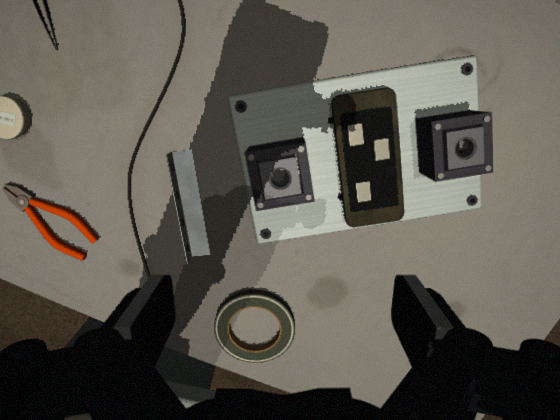

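The wrist view shows both bores, A at (281,177) and B at (464,149), with the phone between them at (368,155) and the open fingers at the bottom.

```bash
cat > soc.py <<'E'
import sys
from h import *
np.set_printoptions(precision=4,suppress=True)
d=load(sys.argv[1]+".npz");P=cloud(d)
print("cov",d["intrinsics"][0,0],d["cam_to_world"][:3,3])
g=cv2.cvtColor(d["image"],6).astype(float)
for nm,c in (("A",(.4835,-.1455)),("B",(.552,-.3013))):
    m=np.hypot(P[...,0]-c[0],P[...,1]-c[1])<.03
    for lo,hi in ((.05,.0555),(.0558,.061)):
        k=m&(P[...,2]>lo)&(P[...,2]<hi)
        if k.sum()<8: continue
        q=P[k].astype(np.float32);r=cv2.minAreaRect(q[:,:2]*1000);print(nm,lo,k.sum(),np.median(q[:,2]),np.round(r[0],1),np.round(r[1],1),round(r[2],1))
    z=P[...,2]
    k=np.hypot(P[...,0]-c[0],P[...,1]-c[1])<.014
    k=k&(z<.0545); n,l,s,ce=cv2.connectedComponentsWithStats(k.astype(np.uint8))
    for i in range(1,n):
        if s[i,4]>10: print(nm,"hole px",ce[i],s[i],onz(d,ce[i],.056))
E
python3 soc.py wA
python3 - <<'E'
from h import *
d=load("wA.npz")
cv2.imwrite("pics/wAc.png",cv2.resize(np.hstack([d["image"][137:217,241:321],d["image"][109:189,424:504]]),None,fx=5,fy=5,interpolation=cv2.INTER_NEAREST))
E
```

```text
cov 377.45262913033685 [ 0.5541 -0.1305  0.3932]
A 0.05 1652 0.053237975 [ 483.  -145.1] [56.3 56.2] 23.9
A 0.0558 1118 0.058011953 [ 483.  -145.3] [34.4 34. ] 23.6
A hole px [279.4835 176.9545] [271 169  18  18 242] [ 0.4835 -0.1451  0.056 ]
B 0.05 1713 0.053353913 [ 550.9 -301.4] [57.1 57.1] 23.5
B 0.0558 1158 0.057998616 [ 552.  -298.8] [38.1 43.5] 23.8
B hole px [465.1045 146.4677] [456 139  18  18 201] [ 0.5521 -0.3018  0.056 ]
```

View pics/wAc.png

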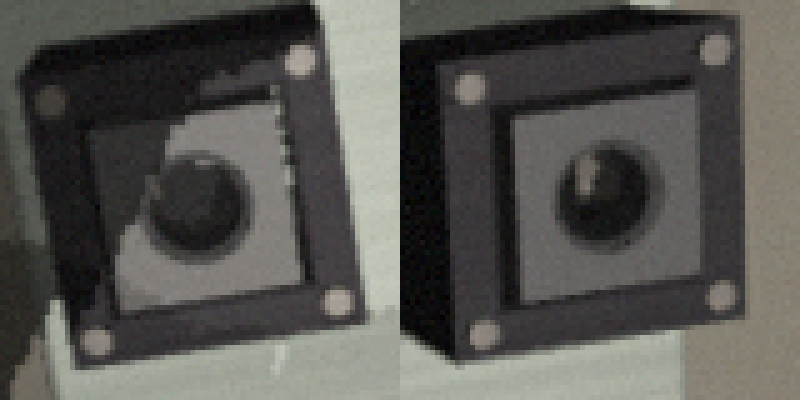

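Request:
{"fn": "step_arm", "kwargs": {
  "motion": [
    {"ax": 0, "ay": 0, "az": 0, "tx": 6, "ty": -40, "tz": 0, "claw": 1},
    {"ax": 0, "ay": 0, "az": 0, "tx": 6, "ty": -40, "tz": 0, "claw": 1},
    {"ax": 0, "ay": 0, "az": 0, "tx": 6, "ty": -40, "tz": 0, "claw": 1},
    {"ax": 0, "ay": 0, "az": 0, "tx": 6, "ty": -40, "tz": 0, "claw": 1},
    {"ax": 0, "ay": 0, "az": 0, "tx": 6, "ty": -40, "tz": 0, "claw": 1},
    {"ax": 0, "ay": 0, "az": 0, "tx": 6, "ty": -40, "tz": 0, "claw": 1},
    {"ax": 0, "ay": 0, "az": 0, "tx": 6, "ty": -40, "tz": 0, "claw": 1},
    {"ax": 0, "ay": 0, "az": 0, "tx": 6, "ty": -40, "tz": 0, "claw": 1},
    {"ax": 0, "ay": 0, "az": 0, "tx": 6, "ty": -40, "tz": 0, "claw": 1},
    {"ax": 0, "ay": 0, "az": 0, "tx": 6, "ty": -40, "tz": 0, "claw": 1}
  ]
}}

```text
clock: 2.7
eef_pos: [0.4441, 0.2572, 0.2504]
tcp_rot: [0.992, 0.124, 0.0, 0.0]
force: [1.7, 0.2, -0.4]
grip_width: 0.0855
finger_force: 0.0
```

The crops show both bores central in their collars, with nothing in the way.

```bash
python3 w.py wP
python3 - <<'E'
from h import *
np.set_printoptions(precision=4,suppress=True)
d=load("wP.npz");P=cloud(d);c=(.4445,.255)
for lo,hi in ((.044,.0495),(.0505,.0535),(.056,.11),(.098,.11)):
    k=(np.hypot(P[...,0]-c[0],P[...,1]-c[1])<.05)&(P[...,2]>lo)&(P[...,2]<hi)
    q=P[k].astype(np.float32)
    if len(q)>8:
        r=cv2.minAreaRect(q[:,:2]*1000);print(lo,len(q),np.median(q[:,2]),np.round(r[0],1),np.round(r[1],1),q.mean(0),cv2.minEnclosingCircle(q[:,:2]*1000))
E
python3 go.py .4440 .2545 .13
```

```text
0.044 2718 0.048287764 [444.4 255.6] [56.5 56.2] [0.4462 0.2561 0.0482] ((444.47845458984375, 255.43179321289062), 39.03811264038086)
0.0505 287 0.052285142 [443.2 259.5] [37.6 28.9] [0.4482 0.2567 0.0522] ((441.2572326660156, 259.7387390136719), 22.562774658203125)
0.056 409 0.101251446 [444.9 255.6] [13.9 13.9] [0.4469 0.2562 0.093 ] ((444.7240905761719, 255.6466827392578), 7.25890588760376)
0.098 239 0.10220339 [444.6 255.5] [13.6 13.1] [0.445  0.2556 0.1021] ((444.4976806640625, 255.4624786376953), 6.959364414215088)
2.75 pos [0.4452 0.255  0.2501] tilt [ 0.0008 -0.0016 -1.    ] yaw 13.991757574579868 F [-0.4059 -0.3011  0.79  ] w 0.0856147092540834 ff 0.0
[0.444, 0.2545, 0.13] -> cm [-0.1359 -0.005  12.0117]
```

Request:
{"fn": "step_arm", "kwargs": {
  "motion": [
    {"ax": 0, "ay": 0, "az": 0, "tx": -0.05, "ty": -0.05, "tz": 4.5, "claw": 1},
    {"ax": 0, "ay": 0, "az": 0, "tx": -0.05, "ty": -0.05, "tz": 9, "claw": 1},
    {"ax": 0, "ay": 0, "az": 0, "tx": -0.05, "ty": -0.05, "tz": 12.5, "claw": 1},
    {"ax": 0, "ay": 0, "az": 0, "tx": -0.05, "ty": -0.05, "tz": 15, "claw": 1},
    {"ax": 0, "ay": 0, "az": 0, "tx": -0.05, "ty": -0.05, "tz": 17, "claw": 1},
    {"ax": 0, "ay": 0, "az": 0, "tx": -0.05, "ty": -0.05, "tz": 18.5, "claw": 1},
    {"ax": 0, "ay": 0, "az": 0, "tx": -0.05, "ty": -0.05, "tz": 19, "claw": 1},
    {"ax": 0, "ay": 0, "az": 0, "tx": -0.05, "ty": -0.05, "tz": 19, "claw": 1},
    {"ax": 0, "ay": 0, "az": 0, "tx": -0.05, "ty": -0.05, "tz": 19, "claw": 1}
  ]
}}

```text
clock: 3.65
eef_pos: [0.4459, 0.2554, 0.0608]
tcp_rot: [0.993, 0.121, 0.001, 0.0]
force: [0.3, -0.5, 0.7]
grip_width: 0.0855
finger_force: 0.0
```

```bash
python3 go.py .4446 .2555 .06
```

```text
3.65 pos [0.4459 0.2554 0.0608] tilt [ 0.0017  0.0001 -1.    ] yaw 13.858208312818952 F [ 0.2507 -0.4843  0.7285] w 0.08550808912578921 ff 0.0
[0.4446, 0.2555, 0.06] -> cm [-0.1239 -0.044   0.0821]
```

Request:
{"fn": "step_arm", "kwargs": {
  "grip_force": 60,
  "motion": [
    {"ax": 0, "ay": 0, "az": 0, "tx": -0.1, "ty": -0.05, "tz": 0, "claw": 1},
    {"ax": 0, "ay": 0, "az": 0, "tx": -0.1, "ty": -0.05, "tz": 0, "claw": 0},
    {"ax": 0, "ay": 0, "az": 0, "tx": -0.1, "ty": -0.05, "tz": 0, "claw": 0},
    {"ax": 0, "ay": 0, "az": 0, "tx": -0.1, "ty": -0.05, "tz": 0, "claw": 0},
    {"ax": 0, "ay": 0, "az": 0, "tx": -0.1, "ty": -0.05, "tz": 0, "claw": 0},
    {"ax": 0, "ay": 0, "az": 0, "tx": -0.1, "ty": -0.05, "tz": 0, "claw": 0},
    {"ax": 0, "ay": 0, "az": 0, "tx": -0.1, "ty": -0.05, "tz": 0, "claw": 0},
    {"ax": 0, "ay": 0, "az": 0, "tx": -0.1, "ty": -0.05, "tz": 0, "claw": 0},
    {"ax": 0, "ay": 0, "az": 0, "tx": -0.1, "ty": -0.05, "tz": 0, "claw": 0},
    {"ax": 0, "ay": 0, "az": 0, "tx": -0.1, "ty": -0.05, "tz": 0, "claw": 0}
  ]
}}

```text
clock: 4.65
eef_pos: [0.4438, 0.2565, 0.06]
tcp_rot: [0.993, 0.122, 0.0, -0.0]
force: [-0.6, -1.1, 1.7]
grip_width: 0.0125
finger_force: 58.3
```

```bash
python3 go.py .4446 .2555 .06
```

```text
4.65 pos [0.4438 0.2565 0.06  ] tilt [ 0.0002  0.0001 -1.    ] yaw 13.972283483974092 F [-0.6054 -1.0656  1.6679] w 0.012531758156906072 ff 58.348562121391296
[0.4446, 0.2555, 0.06] -> cm [0.0538 0.1128 0.0045]
```

Request:
{"fn": "step_arm", "kwargs": {
  "motion": [
    {"ax": 0, "ay": 0, "az": 0, "tx": 0, "ty": 0, "tz": -2, "claw": 0},
    {"ax": 0, "ay": 0, "az": 0, "tx": 0, "ty": 0, "tz": -5, "claw": 0},
    {"ax": 0, "ay": 0, "az": 0, "tx": 0, "ty": 0, "tz": -8, "claw": 0},
    {"ax": 0, "ay": 0, "az": 0, "tx": 0, "ty": 0, "tz": -10, "claw": 0},
    {"ax": 0, "ay": 0, "az": 0, "tx": 0, "ty": 0, "tz": -11, "claw": 0},
    {"ax": 0, "ay": 0, "az": 0, "tx": 0, "ty": 0, "tz": -11, "claw": 0}
  ]
}}

```text
clock: 5.25
eef_pos: [0.4443, 0.2569, 0.1708]
tcp_rot: [0.993, 0.122, 0.001, -0.0]
force: [1.1, 0.1, -0.8]
grip_width: 0.0128
finger_force: 58.6
```

```bash
python3 go.py .4831 -.1452 .16
```

```text
5.25 pos [0.4443 0.2569 0.1708] tilt [ 0.0021  0.001  -1.    ] yaw 13.966560561670342 F [ 1.1379  0.0853 -0.8063] w 0.01276350953658296 ff 58.55305552482605
[0.4831, -0.1452, 0.16] -> cm [-5.9421 39.9549  1.0504]
```

Request:
{"fn": "step_arm", "kwargs": {
  "motion": [
    {"ax": 0, "ay": 0, "az": 0, "tx": -0.8, "ty": 5, "tz": 0, "claw": 0},
    {"ax": 0, "ay": 0, "az": 0, "tx": -1.5, "ty": 10, "tz": 0, "claw": 0},
    {"ax": 0, "ay": 0, "az": 0, "tx": -2.3, "ty": 15, "tz": 0, "claw": 0},
    {"ax": 0, "ay": 0, "az": 0, "tx": -3, "ty": 20, "tz": 0, "claw": 0},
    {"ax": 0, "ay": 0, "az": 0, "tx": -3.8, "ty": 25, "tz": 0, "claw": 0},
    {"ax": 0, "ay": 0, "az": 0, "tx": -4.5, "ty": 30, "tz": 0, "claw": 0},
    {"ax": 0, "ay": 0, "az": 0, "tx": -5.3, "ty": 35, "tz": 0, "claw": 0},
    {"ax": 0, "ay": 0, "az": 0, "tx": -5.9, "ty": 39, "tz": 0, "claw": 0},
    {"ax": 0, "ay": 0, "az": 0, "tx": -5.9, "ty": 40, "tz": 0, "claw": 0},
    {"ax": 0, "ay": 0, "az": 0, "tx": -5.9, "ty": 40, "tz": 0, "claw": 0}
  ]
}}

```text
clock: 6.25
eef_pos: [0.4818, -0.1485, 0.168]
tcp_rot: [0.993, 0.119, -0.002, -0.001]
force: [-0.5, 0.7, -0.9]
grip_width: 0.0126
finger_force: 58.8
```

Request:
{"fn": "step_arm", "kwargs": {
  "motion": [
    {"ax": 0, "ay": 0, "az": 0, "tx": 0, "ty": 0, "tz": 2, "claw": 0},
    {"ax": 0, "ay": 0, "az": 0, "tx": 0, "ty": 0, "tz": 3, "claw": 0},
    {"ax": 0, "ay": 0, "az": 0, "tx": 0, "ty": 0, "tz": 3, "claw": 0},
    {"ax": 0, "ay": 0, "az": 0, "tx": 0, "ty": 0, "tz": 3, "claw": 0}
  ]
}}

```text
clock: 6.65
eef_pos: [0.4829, -0.1445, 0.1397]
tcp_rot: [0.992, 0.123, -0.0, -0.0]
force: [-0.1, -0.3, -0.9]
grip_width: 0.0124
finger_force: 58.8
```

```bash
python3 w.py wA2; for i in 1 2 3; do python3 go.py .4831 -.1452 .127;done; python3 soc.py wA2
```

```text
6.7 pos [ 0.4834 -0.145   0.1403] tilt [ 0.0004  0.0001 -1.    ] yaw 14.076052762929251 F [ 0.3327 -0.1448 -0.6834] w 0.012390337560535753 ff 58.76522719860077
[0.4831, -0.1452, 0.127] -> cm [-0.0327  0.0125  1.3265]
6.7 pos [ 0.4834 -0.145   0.1403] tilt [ 0.0004  0.0001 -1.    ] yaw 14.076052762929251 F [ 0.3327 -0.1448 -0.6834] w 0.012390337560535753 ff 58.76522719860077
[0.4831, -0.1452, 0.127] -> cm [-0.0327  0.0125  1.3265]
6.7 pos [ 0.4834 -0.145   0.1403] tilt [ 0.0004  0.0001 -1.    ] yaw 14.076052762929251 F [ 0.3327 -0.1448 -0.6834] w 0.012390337560535753 ff 58.76522719860077
[0.4831, -0.1452, 0.127] -> cm [-0.0327  0.0125  1.3265]
cov 377.45262913033685 [ 0.5545 -0.1277  0.2827]
A 0.05 2852 0.05332548 [ 483.5 -145. ] [55.1 56.1] 23.7
A 0.0558 1901 0.057977736 [ 482.9 -145.4] [34.7 34. ] 23.7
A hole px [282.4755 214.1671] [269 204  27  23 347] [ 0.4842 -0.145   0.056 ]
B 0.05 2419 0.053297963 [ 547.6 -293.8] [56.8 41.5] 24.2
B 0.0558 1555 0.057987254 [ 550.3 -296.6] [37.2 28.4] 21.4
B hole px [546.361  173.1195] [534 161  24  26 385] [ 0.5518 -0.3014  0.056 ]
```

View pics/wA2.png

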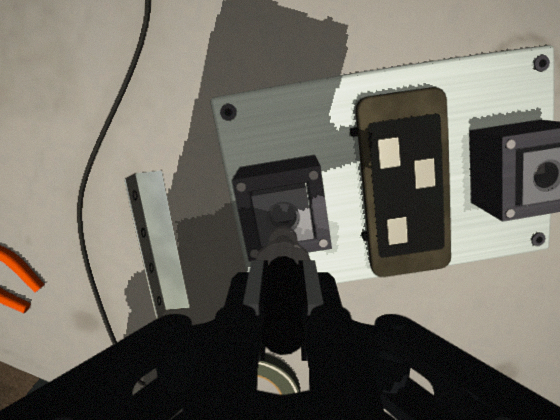

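The post hangs from the fingers at about (283,300), with its tip just below bore A at (283,214).

Run:
```python
from h import *
np.set_printoptions(precision=2,suppress=True)
d=load("wA2.npz");d["cam_to_world"]=d["tool_from_camera"];P=cloud(d)*1000
m=(np.hypot(P[...,0],P[...,1])<22)&(P[...,2]<60)&(P[...,2]>-45)
for lo in range(-45,60,3):
    k=m&(P[...,2]>=lo)&(P[...,2]<lo+3);q=P[k]
    if len(q)>3: print(lo,len(q),"x",np.percentile(q[:,0],[2,98]),"y",np.percentile(q[:,1],[2,98]),(q[:,1].min()+q[:,1].max())/2)
```

```text
-45 1174 x [-4.81 12.59] y [-18.07  17.02] -1.0954806130677799
-42 832 x [-6.12 11.2 ] y [-16.93  17.6 ] -1.1094516061205013
-39 976 x [-11.37  10.23] y [-10.39  12.25] -0.4780987238209251
-36 346 x [-10.5   10.37] y [-11.25  13.11] 0.9394222139510076
-33 448 x [ 3.74 10.33] y [-17.63  19.49] 1.1016242723312413
-30 505 x [ 3.69 10.32] y [-17.69  20.13] 1.092363002265703
-27 439 x [ 4.22 10.33] y [-17.98  20.08] 1.0355913864988757
-24 503 x [ 3.94 10.29] y [-17.7   20.25] 1.1224690915860673
-21 359 x [ 4.48 10.44] y [-18.03  19.87] 1.1278176561457496
-18 416 x [ 3.92 10.21] y [-17.63  19.95] 1.1311182181586474
-15 380 x [ 4.41 10.26] y [-17.7   19.96] 1.0179330014544092
-12 319 x [ 4.14 10.38] y [-18.03  19.49] 0.9209689097721032
-9 309 x [ 3.86 10.33] y [-16.44  18.17] 0.9517063809539028
-6 172 x [ 3.84 10.23] y [-11.24  13.33] 2.884277247391264
-3 111 x [3.71 7.82] y [-4.98  6.93] 1.0645558729794207
0 61 x [3.53 7.45] y [-4.81  6.11] 0.9009926567831332
3 85 x [3.17 7.57] y [-5.27  7.1 ] 0.9048781277719735
6 747 x [ 4.35 12.99] y [-9.69 11.16] 0.9049455132324447
9 74 x [ 4.01 13.32] y [-9.83 11.95] 0.653031207673112
24 23 x [6.5 8.2] y [-2.98  4.78] 0.8960155847571372
36 46 x [1.93 7.7 ] y [-5.09  5.99] 1.150096584409924
39 229 x [0.89 7.91] y [-6.1   7.62] 0.9177551145803005
42 32 x [2.81 7.85] y [-5.86  7.67] 0.90237320073643
```

Request:
{"fn": "step_arm", "kwargs": {
  "motion": [
    {"ax": 0, "ay": 0, "az": 0, "tx": -0.07, "ty": -0.07, "tz": 1, "claw": 0},
    {"ax": 0, "ay": 0, "az": 0, "tx": -0.07, "ty": -0.07, "tz": 2, "claw": 0},
    {"ax": 0, "ay": 0, "az": 0, "tx": -0.07, "ty": -0.07, "tz": 2.6, "claw": 0},
    {"ax": 0, "ay": 0, "az": 0, "tx": -0.07, "ty": -0.07, "tz": 3, "claw": 0},
    {"ax": 0, "ay": 0, "az": 0, "tx": -0.07, "ty": -0.07, "tz": 3.4, "claw": 0},
    {"ax": 0, "ay": 0, "az": 0, "tx": -0.07, "ty": -0.07, "tz": 3.8, "claw": 0},
    {"ax": 0, "ay": 0, "az": 0, "tx": -0.07, "ty": -0.07, "tz": 4.2, "claw": 0},
    {"ax": 0, "ay": 0, "az": 0, "tx": -0.07, "ty": -0.07, "tz": 4.2, "claw": 0}
  ]
}}

```text
clock: 7.5
eef_pos: [0.4818, -0.1455, 0.0974]
tcp_rot: [0.993, 0.122, -0.001, -0.0]
force: [0.4, 0.1, -1.2]
grip_width: 0.0123
finger_force: 58.8
```

```bash
python3 go.py .4831 -.1452 .07
```

```text
7.5 pos [ 0.4818 -0.1455  0.0974] tilt [-0.001   0.0003 -1.    ] yaw 13.97021550738318 F [ 0.3544  0.1236 -1.218 ] w 0.01232138889577565 ff 58.7653774023056
[0.4831, -0.1452, 0.07] -> cm [0.1382 0.0091 2.7363]
```

Request:
{"fn": "step_arm", "kwargs": {
  "motion": [
    {"ax": 0, "ay": 0, "az": 0, "tx": 0, "ty": 0, "tz": 0.3, "claw": 0},
    {"ax": 0, "ay": 0, "az": 0, "tx": 0, "ty": 0, "tz": 0.6, "claw": 0},
    {"ax": 0, "ay": 0, "az": 0, "tx": 0, "ty": 0, "tz": 0.8, "claw": 0},
    {"ax": 0, "ay": 0, "az": 0, "tx": 0, "ty": 0, "tz": 1.0, "claw": 0}
  ]
}}

```text
clock: 7.9
eef_pos: [0.4822, -0.1455, 0.0878]
tcp_rot: [0.993, 0.122, 0.0, 0.0]
force: [0.2, -0.4, -1.7]
grip_width: 0.0125
finger_force: 58.8
```

Request:
{"fn": "step_arm", "kwargs": {
  "motion": [
    {"ax": 0, "ay": 0, "az": 0, "tx": 0, "ty": 0, "tz": 0.2, "claw": 0},
    {"ax": 0, "ay": 0, "az": 0, "tx": 0, "ty": 0, "tz": 0.4, "claw": 0},
    {"ax": 0, "ay": 0, "az": 0, "tx": 0, "ty": 0, "tz": 0.6, "claw": 0}
  ]
}}

```text
clock: 8.2
eef_pos: [0.4822, -0.1453, 0.0819]
tcp_rot: [0.993, 0.122, -0.0, -0.0]
force: [-1.2, 1.6, 1.1]
grip_width: 0.0124
finger_force: 58.8
```

Request:
{"fn": "step_arm", "kwargs": {
  "motion": [
    {"ax": 0, "ay": 0, "az": 0, "tx": 0, "ty": 0, "tz": 0.2, "claw": 0},
    {"ax": 0, "ay": 0, "az": 0, "tx": 0, "ty": 0, "tz": 0.4, "claw": 0},
    {"ax": 0, "ay": 0, "az": 0, "tx": 0, "ty": 0, "tz": 0.6, "claw": 0}
  ]
}}

```text
clock: 8.5
eef_pos: [0.4823, -0.1453, 0.0758]
tcp_rot: [0.993, 0.122, 0.0, -0.0]
force: [0.1, 1.4, -0.1]
grip_width: 0.0122
finger_force: 58.8
```

Request:
{"fn": "step_arm", "kwargs": {
  "motion": [
    {"ax": 0, "ay": 0, "az": 0, "tx": 0, "ty": 0, "tz": 0.15, "claw": 0},
    {"ax": 0, "ay": 0, "az": 0, "tx": 0, "ty": 0, "tz": 0.3, "claw": 0},
    {"ax": 0, "ay": 0, "az": 0, "tx": 0, "ty": 0, "tz": 0.45, "claw": 0},
    {"ax": 0, "ay": 0, "az": 0, "tx": 0, "ty": 0, "tz": 0.45, "claw": 0}
  ]
}}

```text
clock: 8.9
eef_pos: [0.4821, -0.1457, 0.0712]
tcp_rot: [0.993, 0.122, -0.0, 0.0]
force: [-0.7, -0.1, -0.5]
grip_width: 0.0126
finger_force: 58.8
```

Request:
{"fn": "step_arm", "kwargs": {
  "motion": [
    {"ax": 0, "ay": 0, "az": 0, "tx": 0, "ty": 0, "tz": 0.1, "claw": 0},
    {"ax": 0, "ay": 0, "az": 0, "tx": 0, "ty": 0, "tz": 0.1, "claw": 0}
  ]
}}

```text
clock: 9.1
eef_pos: [0.4821, -0.1457, 0.0703]
tcp_rot: [0.993, 0.122, -0.0, 0.0]
force: [-0.5, 0.6, -0.7]
grip_width: 0.0125
finger_force: 58.8
```

Request:
{"fn": "step_arm", "kwargs": {
  "motion": [
    {"ax": 0, "ay": 0, "az": 0, "tx": 0, "ty": 0, "tz": 0.05, "claw": 0},
    {"ax": 0, "ay": 0, "az": 0, "tx": 0, "ty": 0, "tz": 0.05, "claw": 0}
  ]
}}

```text
clock: 9.3
eef_pos: [0.4822, -0.1456, 0.0699]
tcp_rot: [0.993, 0.122, -0.0, 0.0]
force: [0.5, -0.7, -0.3]
grip_width: 0.0126
finger_force: 58.8
```

Request:
{"fn": "step_arm", "kwargs": {
  "motion": [
    {"ax": 0, "ay": 0, "az": 0, "tx": 0, "ty": 0, "tz": 0.05, "claw": 0},
    {"ax": 0, "ay": 0, "az": 0, "tx": 0, "ty": 0, "tz": 0.05, "claw": 0}
  ]
}}

```text
clock: 9.5
eef_pos: [0.4823, -0.1456, 0.0696]
tcp_rot: [0.993, 0.122, 0.0, 0.0]
force: [0.1, 0.3, 1.0]
grip_width: 0.0128
finger_force: 58.8
```

Request:
{"fn": "step_arm", "kwargs": {
  "motion": [
    {"ax": 0, "ay": 0, "az": 0, "tx": 0, "ty": 0, "tz": 0.05, "claw": 0},
    {"ax": 0, "ay": 0, "az": 0, "tx": 0, "ty": 0, "tz": 0.05, "claw": 0}
  ]
}}

```text
clock: 9.7
eef_pos: [0.4823, -0.1456, 0.0693]
tcp_rot: [0.993, 0.122, 0.0, 0.0]
force: [-1.7, -0.5, 3.3]
grip_width: 0.0129
finger_force: 58.8
```

Request:
{"fn": "step_arm", "kwargs": {
  "motion": [
    {"ax": 0, "ay": 0, "az": 0, "tx": 0, "ty": 0, "tz": 0.04, "claw": 0},
    {"ax": 0, "ay": 0, "az": 0, "tx": 0, "ty": 0, "tz": 0.08, "claw": 0},
    {"ax": 0, "ay": 0, "az": 0, "tx": 0, "ty": 0, "tz": 0.08, "claw": 0}
  ]
}}

```text
clock: 10.0
eef_pos: [0.4823, -0.1456, 0.0688]
tcp_rot: [0.993, 0.122, 0.0, 0.0]
force: [-2.5, 0.6, 6.6]
grip_width: 0.0124
finger_force: 59.2
```

Request:
{"fn": "step_arm", "kwargs": {
  "motion": [
    {"ax": 0, "ay": 0, "az": 0, "tx": 0, "ty": 0, "tz": -0.1, "claw": 0},
    {"ax": 0, "ay": 0, "az": 0, "tx": 0, "ty": 0, "tz": -0.2, "claw": 0},
    {"ax": 0, "ay": 0, "az": 0, "tx": 0, "ty": 0, "tz": -0.25, "claw": 0}
  ]
}}

```text
clock: 10.3
eef_pos: [0.4821, -0.1454, 0.0703]
tcp_rot: [0.993, 0.122, -0.0, -0.0]
force: [0.4, 0.2, -0.5]
grip_width: 0.0127
finger_force: 59.2
```

Request:
{"fn": "step_arm", "kwargs": {
  "motion": [
    {"ax": 0, "ay": 0, "az": 0, "tx": 0, "ty": 0, "tz": -0.05, "claw": 0},
    {"ax": 0, "ay": 0, "az": 0, "tx": 0, "ty": 0, "tz": -0.1, "claw": 0}
  ]
}}

```text
clock: 10.5
eef_pos: [0.482, -0.1454, 0.0713]
tcp_rot: [0.993, 0.122, -0.0, -0.0]
force: [0.5, -0.8, -0.6]
grip_width: 0.0122
finger_force: 59.2
```

Request:
{"fn": "step_arm", "kwargs": {
  "motion": [
    {"ax": 0, "ay": 0, "az": 0, "tx": 0, "ty": 0, "tz": -0.05, "claw": 0},
    {"ax": 0, "ay": 0, "az": 0, "tx": 0, "ty": 0, "tz": -0.05, "claw": 0}
  ]
}}

```text
clock: 10.7
eef_pos: [0.4822, -0.1455, 0.0721]
tcp_rot: [0.993, 0.122, 0.0, 0.0]
force: [-0.4, -0.3, 0.4]
grip_width: 0.0126
finger_force: 59.2
```

Request:
{"fn": "step_arm", "kwargs": {
  "motion": [
    {"ax": 0, "ay": 0, "az": 0, "tx": 0, "ty": 0, "tz": -0.05, "claw": 0},
    {"ax": 0, "ay": 0, "az": 0, "tx": 0, "ty": 0, "tz": -0.05, "claw": 0}
  ]
}}

```text
clock: 10.9
eef_pos: [0.4823, -0.1455, 0.0727]
tcp_rot: [0.993, 0.122, 0.0, 0.0]
force: [-0.6, 0.3, -0.5]
grip_width: 0.0123
finger_force: 59.2
```

Request:
{"fn": "step_arm", "kwargs": {
  "motion": [
    {"ax": 0, "ay": 0, "az": 0, "tx": 0, "ty": 0, "tz": -0.05, "claw": 0},
    {"ax": 0, "ay": 0, "az": 0, "tx": 0, "ty": 0, "tz": -0.08, "claw": 0}
  ]
}}

```text
clock: 11.1
eef_pos: [0.4821, -0.1455, 0.0734]
tcp_rot: [0.993, 0.122, -0.0, -0.0]
force: [-0.1, 0.7, -0.7]
grip_width: 0.0124
finger_force: 59.2
```

Request:
{"fn": "step_arm", "kwargs": {
  "motion": [
    {"ax": 0, "ay": 0, "az": 0, "tx": 0, "ty": 0, "tz": -0.05, "claw": 0},
    {"ax": 0, "ay": 0, "az": 0, "tx": 0, "ty": 0, "tz": -0.08, "claw": 0}
  ]
}}

```text
clock: 11.3
eef_pos: [0.4819, -0.1453, 0.0741]
tcp_rot: [0.993, 0.122, -0.0, -0.0]
force: [-0.4, 0.7, -2.1]
grip_width: 0.0124
finger_force: 59.2
```

Request:
{"fn": "step_arm", "kwargs": {
  "motion": [
    {"ax": 0, "ay": 0, "az": 0, "tx": 0, "ty": 0, "tz": -0.05, "claw": 0},
    {"ax": 0, "ay": 0, "az": 0, "tx": 0, "ty": 0, "tz": -0.05, "claw": 0}
  ]
}}

```text
clock: 11.5
eef_pos: [0.4818, -0.1452, 0.0746]
tcp_rot: [0.993, 0.122, -0.0, -0.0]
force: [-0.2, 0.2, -1.7]
grip_width: 0.0127
finger_force: 59.1
```

Request:
{"fn": "step_arm", "kwargs": {
  "motion": [
    {"ax": 0, "ay": 0, "az": 0, "tx": 0, "ty": 0, "tz": -0.05, "claw": 0},
    {"ax": 0, "ay": 0, "az": 0, "tx": 0, "ty": 0, "tz": -0.05, "claw": 0}
  ]
}}

```text
clock: 11.7
eef_pos: [0.4819, -0.1454, 0.0751]
tcp_rot: [0.993, 0.122, -0.0, -0.0]
force: [-0.7, 0.6, -1.1]
grip_width: 0.0126
finger_force: 59.0
```

Request:
{"fn": "step_arm", "kwargs": {
  "motion": [
    {"ax": 0, "ay": 0, "az": 0, "tx": 0, "ty": 0, "tz": -0.05, "claw": 0},
    {"ax": 0, "ay": 0, "az": 0, "tx": 0, "ty": 0, "tz": -0.05, "claw": 0}
  ]
}}

```text
clock: 11.9
eef_pos: [0.4821, -0.1455, 0.0758]
tcp_rot: [0.993, 0.122, -0.0, 0.0]
force: [-0.4, 0.8, -1.0]
grip_width: 0.0123
finger_force: 59.0
```

Request:
{"fn": "step_arm", "kwargs": {
  "motion": [
    {"ax": 0, "ay": 0, "az": 0, "tx": 0, "ty": 0, "tz": -0.05, "claw": 0},
    {"ax": 0, "ay": 0, "az": 0, "tx": 0, "ty": 0, "tz": -0.05, "claw": 0}
  ]
}}

```text
clock: 12.1
eef_pos: [0.4822, -0.1455, 0.0763]
tcp_rot: [0.993, 0.122, 0.0, 0.0]
force: [-1.5, 1.3, -1.3]
grip_width: 0.0124
finger_force: 59.0
```

Request:
{"fn": "step_arm", "kwargs": {
  "motion": [
    {"ax": 0, "ay": 0, "az": 0, "tx": 0, "ty": 0, "tz": -0.05, "claw": 0},
    {"ax": 0, "ay": 0, "az": 0, "tx": 0, "ty": 0, "tz": -0.05, "claw": 0}
  ]
}}

```text
clock: 12.3
eef_pos: [0.4822, -0.1455, 0.0768]
tcp_rot: [0.993, 0.122, 0.0, 0.0]
force: [-0.2, 0.4, -0.8]
grip_width: 0.0126
finger_force: 59.0
```

Request:
{"fn": "step_arm", "kwargs": {
  "motion": [
    {"ax": 0, "ay": 0, "az": 0, "tx": 0, "ty": 0, "tz": -0.05, "claw": 0},
    {"ax": 0, "ay": 0, "az": 0, "tx": 0, "ty": 0, "tz": -0.05, "claw": 0}
  ]
}}

```text
clock: 12.5
eef_pos: [0.4823, -0.1455, 0.0773]
tcp_rot: [0.993, 0.122, 0.0, 0.0]
force: [-0.3, 1.7, -2.0]
grip_width: 0.0124
finger_force: 59.0
```

Request:
{"fn": "step_arm", "kwargs": {
  "motion": [
    {"ax": 0, "ay": 0, "az": 0, "tx": 0, "ty": 0, "tz": -0.05, "claw": 0},
    {"ax": 0, "ay": 0, "az": 0, "tx": 0, "ty": 0, "tz": -0.05, "claw": 0}
  ]
}}

```text
clock: 12.7
eef_pos: [0.4823, -0.1455, 0.0778]
tcp_rot: [0.993, 0.122, 0.0, 0.0]
force: [-0.2, 1.1, -1.3]
grip_width: 0.0126
finger_force: 59.0
```

Request:
{"fn": "step_arm", "kwargs": {
  "motion": [
    {"ax": 0, "ay": 0, "az": 0, "tx": 0, "ty": 0, "tz": -0.05, "claw": 0},
    {"ax": 0, "ay": 0, "az": 0, "tx": 0, "ty": 0, "tz": -0.05, "claw": 0}
  ]
}}

```text
clock: 12.9
eef_pos: [0.4823, -0.1455, 0.0783]
tcp_rot: [0.993, 0.122, 0.0, 0.0]
force: [-1.0, -0.5, -1.2]
grip_width: 0.0126
finger_force: 59.0
```

Request:
{"fn": "step_arm", "kwargs": {
  "motion": [
    {"ax": 0, "ay": 0, "az": 0, "tx": 0, "ty": 0, "tz": -0.05, "claw": 0},
    {"ax": 0, "ay": 0, "az": 0, "tx": 0, "ty": 0, "tz": -0.05, "claw": 0}
  ]
}}

```text
clock: 13.1
eef_pos: [0.4822, -0.1455, 0.0788]
tcp_rot: [0.993, 0.122, 0.0, 0.0]
force: [-0.9, 0.4, -0.8]
grip_width: 0.0125
finger_force: 59.0
```

Request:
{"fn": "step_arm", "kwargs": {
  "motion": [
    {"ax": 0, "ay": 0, "az": 0, "tx": 0, "ty": 0, "tz": -0.05, "claw": 0},
    {"ax": 0, "ay": 0, "az": 0, "tx": 0, "ty": 0, "tz": -0.05, "claw": 0}
  ]
}}

```text
clock: 13.3
eef_pos: [0.4822, -0.1455, 0.0793]
tcp_rot: [0.993, 0.122, -0.0, 0.0]
force: [-0.1, 1.1, -0.6]
grip_width: 0.0123
finger_force: 59.0
```

Request:
{"fn": "step_arm", "kwargs": {
  "motion": [
    {"ax": 0, "ay": 0, "az": 0, "tx": 0, "ty": 0, "tz": -0.05, "claw": 0},
    {"ax": 0, "ay": 0, "az": 0, "tx": 0, "ty": 0, "tz": -0.05, "claw": 0}
  ]
}}

```text
clock: 13.5
eef_pos: [0.4822, -0.1455, 0.0798]
tcp_rot: [0.993, 0.122, -0.0, 0.0]
force: [-0.0, 1.0, -1.4]
grip_width: 0.0127
finger_force: 59.0
```

Risen about 10 mm with only about 1 N of pull, so A is the worn socket. Next is B.

Request:
{"fn": "step_arm", "kwargs": {
  "motion": [
    {"ax": 0, "ay": 0, "az": 0, "tx": 0, "ty": 0, "tz": -0.1, "claw": 0},
    {"ax": 0, "ay": 0, "az": 0, "tx": 0, "ty": 0, "tz": -0.2, "claw": 0},
    {"ax": 0, "ay": 0, "az": 0, "tx": 0, "ty": 0, "tz": -0.3, "claw": 0}
  ]
}}

```text
clock: 13.8
eef_pos: [0.4823, -0.1456, 0.083]
tcp_rot: [0.993, 0.122, 0.0, 0.0]
force: [-0.3, 1.2, -0.4]
grip_width: 0.0122
finger_force: 59.0
```

Request:
{"fn": "step_arm", "kwargs": {
  "motion": [
    {"ax": 0, "ay": 0, "az": 0, "tx": 0, "ty": 0, "tz": -0.3, "claw": 0},
    {"ax": 0, "ay": 0, "az": 0, "tx": 0, "ty": 0, "tz": -0.8, "claw": 0},
    {"ax": 0, "ay": 0, "az": 0, "tx": 0, "ty": 0, "tz": -1.5, "claw": 0},
    {"ax": 0, "ay": 0, "az": 0, "tx": 0, "ty": 0, "tz": -2.5, "claw": 0},
    {"ax": 0, "ay": 0, "az": 0, "tx": 0, "ty": 0, "tz": -4, "claw": 0},
    {"ax": 0, "ay": 0, "az": 0, "tx": 0, "ty": 0, "tz": -6, "claw": 0},
    {"ax": 0, "ay": 0, "az": 0, "tx": 0, "ty": 0, "tz": -6, "claw": 0},
    {"ax": 0, "ay": 0, "az": 0, "tx": 0, "ty": 0, "tz": -6, "claw": 0}
  ]
}}

```text
clock: 14.6
eef_pos: [0.4826, -0.1458, 0.1433]
tcp_rot: [0.993, 0.122, 0.001, 0.001]
force: [-0.3, -0.2, -1.4]
grip_width: 0.0124
finger_force: 59.0
```

```bash
python3 go.py .5515 -.3014 .143
```

```text
14.6 pos [ 0.4826 -0.1458  0.1433] tilt [ 0.0014 -0.0009 -1.    ] yaw 13.964087129050212 F [-0.3013 -0.1579 -1.36  ] w 0.012425989395220006 ff 59.01208162307739
[0.5515, -0.3014, 0.143] -> cm [ 2.934  16.7643  0.0513]
```

Request:
{"fn": "step_arm", "kwargs": {
  "motion": [
    {"ax": 0, "ay": 0, "az": 0, "tx": 0.6, "ty": 3.5, "tz": 0, "claw": 0},
    {"ax": 0, "ay": 0, "az": 0, "tx": 1.3, "ty": 7.5, "tz": 0, "claw": 0},
    {"ax": 0, "ay": 0, "az": 0, "tx": 2, "ty": 11.5, "tz": 0, "claw": 0},
    {"ax": 0, "ay": 0, "az": 0, "tx": 2.5, "ty": 15, "tz": 0, "claw": 0},
    {"ax": 0, "ay": 0, "az": 0, "tx": 2.85, "ty": 16.7, "tz": 0, "claw": 0},
    {"ax": 0, "ay": 0, "az": 0, "tx": 2.85, "ty": 16.7, "tz": 0, "claw": 0},
    {"ax": 0, "ay": 0, "az": 0, "tx": 2.85, "ty": 16.7, "tz": 0, "claw": 0},
    {"ax": 0, "ay": 0, "az": 0, "tx": 2.85, "ty": 16.7, "tz": 0, "claw": 0}
  ]
}}

```text
clock: 15.4
eef_pos: [0.5499, -0.2984, 0.1421]
tcp_rot: [0.992, 0.123, -0.001, -0.001]
force: [-0.2, 0.2, -0.5]
grip_width: 0.0125
finger_force: 59.0
```

```bash
python3 w.py wB; python3 go.py .5506 -.3012 .143; python3 soc.py wB;  python3 - <<'E'
from h import *
np.set_printoptions(precision=2,suppress=True)
d=load("wB.npz");d["cam_to_world"]=d["tool_from_camera"];P=cloud(d)*1000
m=(np.hypot(P[...,0],P[...,1])<22)&(P[...,2]<60)&(P[...,2]>3)
for lo in (6,9,39):
    q=P[m&(P[...,2]>=lo)&(P[...,2]<lo+3)]
    print(lo,len(q),"x",np.percentile(q[:,0],[2,98]),"y",(q[:,1].min()+q[:,1].max())/2)
E
```

```text
15.45 pos [ 0.55   -0.2985  0.1425] tilt [-0.0008  0.0013 -1.    ] yaw 14.123952192308405 F [-0.8496 -0.5233 -1.0132] w 0.012493169434845578 ff 59.01221573352814
[0.5506, -0.3012, 0.143] -> cm [-0.0073  0.2763 -0.0521]
cov 377.45262913033685 [ 0.6215 -0.2817  0.2851]
A 0.05 2732 0.05326178 [ 483.  -145.8] [57.2 57.4] 21.3
A 0.0558 1843 0.05793689 [ 482.9 -145.7] [34.7 36.3] 23.7
A hole px [ 40.7712 252.4673] [ 31 242  22  22 306] [ 0.483  -0.1452  0.056 ]
B 0.05 2902 0.05332429 [ 551.3 -301. ] [55.5 56. ] 23.5
B 0.0558 1883 0.057993885 [ 550.9 -301.1] [34.5 34.1] 23.5
B hole px [285.7453 212.9169] [273 202  27  25 373] [ 0.5517 -0.3008  0.056 ]
6 729 x [ 4.37 12.84] y 0.8945050547971833
9 96 x [ 4.98 13.46] y 0.6693330618857338
39 224 x [0.85 7.88] y 0.9017881132113237
```

Request:
{"fn": "step_arm", "kwargs": {
  "motion": [
    {"ax": 0, "ay": 0, "az": 0, "tx": 0, "ty": 0, "tz": 0, "claw": 0},
    {"ax": 0, "ay": 0, "az": 0, "tx": 0, "ty": 0, "tz": 0, "claw": 0},
    {"ax": 0, "ay": 0, "az": 0, "tx": 0, "ty": 0, "tz": 0, "claw": 0}
  ]
}}

```text
clock: 15.75
eef_pos: [0.5502, -0.3003, 0.143]
tcp_rot: [0.993, 0.122, 0.0, 0.0]
force: [-0.7, 0.2, -1.0]
grip_width: 0.0124
finger_force: 59.0
```

```bash
python3 w.py wB2; python3 go.py .5506 -.3012 .143; python3 soc.py wB2|grep B
```

```text
15.8 pos [ 0.5501 -0.3005  0.1429] tilt [ 0.0001 -0.0002 -1.    ] yaw 13.991314725463178 F [ 0.4607 -0.4849 -1.2332] w 0.012364722142785792 ff 59.01221215724945
[0.5506, -0.3012, 0.143] -> cm [ 0.0267  0.0821 -0.0061]
B 0.05 2855 0.053304393 [ 551.4 -301. ] [55.4 56.1] 23.3
B 0.0558 1895 0.057962026 [ 550.9 -301.1] [34.6 34. ] 23.6
B hole px [282.2174 212.3397] [270 201  26  25 368] [ 0.5517 -0.3007  0.056 ]
```

Request:
{"fn": "step_arm", "kwargs": {
  "motion": [
    {"ax": 0, "ay": 0, "az": 0, "tx": 0.03, "ty": 0.02, "tz": 1, "claw": 0},
    {"ax": 0, "ay": 0, "az": 0, "tx": 0.03, "ty": 0.02, "tz": 2, "claw": 0},
    {"ax": 0, "ay": 0, "az": 0, "tx": 0.03, "ty": 0.02, "tz": 2.6, "claw": 0},
    {"ax": 0, "ay": 0, "az": 0, "tx": 0.03, "ty": 0.02, "tz": 3, "claw": 0},
    {"ax": 0, "ay": 0, "az": 0, "tx": 0.03, "ty": 0.02, "tz": 3.4, "claw": 0},
    {"ax": 0, "ay": 0, "az": 0, "tx": 0.03, "ty": 0.02, "tz": 3.8, "claw": 0},
    {"ax": 0, "ay": 0, "az": 0, "tx": 0.03, "ty": 0.02, "tz": 4.2, "claw": 0},
    {"ax": 0, "ay": 0, "az": 0, "tx": 0.03, "ty": 0.02, "tz": 4.4, "claw": 0}
  ]
}}

```text
clock: 16.6
eef_pos: [0.5504, -0.3007, 0.0983]
tcp_rot: [0.993, 0.122, -0.0, -0.0]
force: [0.0, 0.2, -0.3]
grip_width: 0.0125
finger_force: 59.0
```

Request:
{"fn": "step_arm", "kwargs": {
  "motion": [
    {"ax": 0, "ay": 0, "az": 0, "tx": 0, "ty": 0, "tz": 0.1, "claw": 0},
    {"ax": 0, "ay": 0, "az": 0, "tx": 0, "ty": 0, "tz": 0.2, "claw": 0}
  ]
}}

```text
clock: 16.8
eef_pos: [0.5507, -0.3009, 0.0968]
tcp_rot: [0.993, 0.122, 0.0, 0.0]
force: [0.5, -0.1, 0.3]
grip_width: 0.0126
finger_force: 59.0
```

Request:
{"fn": "step_arm", "kwargs": {
  "motion": [
    {"ax": 0, "ay": 0, "az": 0, "tx": 0, "ty": 0, "tz": 0.1, "claw": 0},
    {"ax": 0, "ay": 0, "az": 0, "tx": 0, "ty": 0, "tz": 0.2, "claw": 0}
  ]
}}

```text
clock: 17.0
eef_pos: [0.5506, -0.3008, 0.0949]
tcp_rot: [0.993, 0.122, 0.0, 0.0]
force: [1.2, 0.4, 0.7]
grip_width: 0.0122
finger_force: 59.0
```

Request:
{"fn": "step_arm", "kwargs": {
  "motion": [
    {"ax": 0, "ay": 0, "az": 0, "tx": 0, "ty": 0, "tz": 0.1, "claw": 0},
    {"ax": 0, "ay": 0, "az": 0, "tx": 0, "ty": 0, "tz": 0.2, "claw": 0}
  ]
}}

```text
clock: 17.2
eef_pos: [0.5505, -0.3008, 0.0927]
tcp_rot: [0.993, 0.122, 0.0, 0.0]
force: [0.5, 0.1, -0.5]
grip_width: 0.0126
finger_force: 59.0
```

Request:
{"fn": "step_arm", "kwargs": {
  "motion": [
    {"ax": 0, "ay": 0, "az": 0, "tx": 0, "ty": 0, "tz": 0.1, "claw": 0},
    {"ax": 0, "ay": 0, "az": 0, "tx": 0, "ty": 0, "tz": 0.2, "claw": 0}
  ]
}}

```text
clock: 17.4
eef_pos: [0.5505, -0.3008, 0.0907]
tcp_rot: [0.993, 0.122, 0.0, 0.0]
force: [-0.5, 0.4, 0.1]
grip_width: 0.0126
finger_force: 59.0
```

Request:
{"fn": "step_arm", "kwargs": {
  "motion": [
    {"ax": 0, "ay": 0, "az": 0, "tx": 0, "ty": 0, "tz": 0.1, "claw": 0},
    {"ax": 0, "ay": 0, "az": 0, "tx": 0, "ty": 0, "tz": 0.2, "claw": 0},
    {"ax": 0, "ay": 0, "az": 0, "tx": 0, "ty": 0, "tz": 0.3, "claw": 0}
  ]
}}

```text
clock: 17.7
eef_pos: [0.5505, -0.3008, 0.0876]
tcp_rot: [0.993, 0.122, -0.0, 0.0]
force: [0.8, 0.5, -0.8]
grip_width: 0.0126
finger_force: 59.0
```

Request:
{"fn": "step_arm", "kwargs": {
  "motion": [
    {"ax": 0, "ay": 0, "az": 0, "tx": 0, "ty": 0, "tz": 0.1, "claw": 0},
    {"ax": 0, "ay": 0, "az": 0, "tx": 0, "ty": 0, "tz": 0.2, "claw": 0},
    {"ax": 0, "ay": 0, "az": 0, "tx": 0, "ty": 0, "tz": 0.3, "claw": 0}
  ]
}}

```text
clock: 18.0
eef_pos: [0.5505, -0.3008, 0.0847]
tcp_rot: [0.993, 0.122, -0.0, -0.0]
force: [0.1, -0.3, -0.0]
grip_width: 0.0126
finger_force: 59.0
```

Request:
{"fn": "step_arm", "kwargs": {
  "motion": [
    {"ax": 0, "ay": 0, "az": 0, "tx": 0, "ty": 0, "tz": 0.1, "claw": 0},
    {"ax": 0, "ay": 0, "az": 0, "tx": 0, "ty": 0, "tz": 0.2, "claw": 0},
    {"ax": 0, "ay": 0, "az": 0, "tx": 0, "ty": 0, "tz": 0.3, "claw": 0}
  ]
}}

```text
clock: 18.3
eef_pos: [0.5508, -0.3007, 0.0824]
tcp_rot: [0.993, 0.122, 0.0, 0.0]
force: [-1.0, 0.8, 3.0]
grip_width: 0.0126
finger_force: 59.1
```

Request:
{"fn": "step_arm", "kwargs": {
  "motion": [
    {"ax": 0, "ay": 0, "az": 0, "tx": 0, "ty": 0, "tz": 0.1, "claw": 0},
    {"ax": 0, "ay": 0, "az": 0, "tx": 0, "ty": 0, "tz": 0.2, "claw": 0},
    {"ax": 0, "ay": 0, "az": 0, "tx": 0, "ty": 0, "tz": 0.3, "claw": 0}
  ]
}}

```text
clock: 18.6
eef_pos: [0.5513, -0.3011, 0.0797]
tcp_rot: [0.993, 0.122, 0.001, 0.001]
force: [-0.4, 0.2, 6.2]
grip_width: 0.0126
finger_force: 59.1
```

Request:
{"fn": "step_arm", "kwargs": {
  "motion": [
    {"ax": 0, "ay": 0, "az": 0, "tx": 0, "ty": 0, "tz": 0.1, "claw": 0},
    {"ax": 0, "ay": 0, "az": 0, "tx": 0, "ty": 0, "tz": 0.2, "claw": 0},
    {"ax": 0, "ay": 0, "az": 0, "tx": 0, "ty": 0, "tz": 0.3, "claw": 0}
  ]
}}

```text
clock: 18.9
eef_pos: [0.5514, -0.301, 0.0772]
tcp_rot: [0.993, 0.122, 0.001, 0.001]
force: [-1.7, 1.3, 2.6]
grip_width: 0.0122
finger_force: 59.3
```

Request:
{"fn": "step_arm", "kwargs": {
  "motion": [
    {"ax": 0, "ay": 0, "az": 0, "tx": 0, "ty": 0, "tz": 0.1, "claw": 0},
    {"ax": 0, "ay": 0, "az": 0, "tx": 0, "ty": 0, "tz": 0.2, "claw": 0},
    {"ax": 0, "ay": 0, "az": 0, "tx": 0, "ty": 0, "tz": 0.25, "claw": 0}
  ]
}}

```text
clock: 19.2
eef_pos: [0.5507, -0.3008, 0.0729]
tcp_rot: [0.993, 0.122, 0.0, -0.0]
force: [0.4, -0.0, 2.1]
grip_width: 0.0124
finger_force: 59.2
```

Request:
{"fn": "step_arm", "kwargs": {
  "motion": [
    {"ax": 0, "ay": 0, "az": 0, "tx": 0, "ty": 0, "tz": 0.1, "claw": 0},
    {"ax": 0, "ay": 0, "az": 0, "tx": 0, "ty": 0, "tz": 0.2, "claw": 0}
  ]
}}

```text
clock: 19.4
eef_pos: [0.5504, -0.3009, 0.0709]
tcp_rot: [0.993, 0.122, -0.0, 0.0]
force: [1.3, 0.0, -1.0]
grip_width: 0.0123
finger_force: 59.0
```

Request:
{"fn": "step_arm", "kwargs": {
  "motion": [
    {"ax": 0, "ay": 0, "az": 0, "tx": 0, "ty": 0, "tz": 0.1, "claw": 0},
    {"ax": 0, "ay": 0, "az": 0, "tx": 0, "ty": 0, "tz": 0.15, "claw": 0}
  ]
}}

```text
clock: 19.6
eef_pos: [0.5499, -0.301, 0.0695]
tcp_rot: [0.993, 0.121, -0.001, -0.0]
force: [-1.1, 0.4, 2.2]
grip_width: 0.0125
finger_force: 59.1
```

Request:
{"fn": "step_arm", "kwargs": {
  "motion": [
    {"ax": 0, "ay": 0, "az": 0, "tx": 0, "ty": 0, "tz": 0.05, "claw": 0},
    {"ax": 0, "ay": 0, "az": 0, "tx": 0, "ty": 0, "tz": 0.08, "claw": 0}
  ]
}}

```text
clock: 19.8
eef_pos: [0.55, -0.301, 0.0692]
tcp_rot: [0.993, 0.121, -0.001, 0.0]
force: [-2.2, 1.4, 3.7]
grip_width: 0.0127
finger_force: 59.1
```

Contact; pressing a little more, to roughly 8 N.

Request:
{"fn": "step_arm", "kwargs": {
  "motion": [
    {"ax": 0, "ay": 0, "az": 0, "tx": 0, "ty": 0, "tz": 0.04, "claw": 0},
    {"ax": 0, "ay": 0, "az": 0, "tx": 0, "ty": 0, "tz": 0.08, "claw": 0},
    {"ax": 0, "ay": 0, "az": 0, "tx": 0, "ty": 0, "tz": 0.08, "claw": 0}
  ]
}}

```text
clock: 20.1
eef_pos: [0.55, -0.3009, 0.0689]
tcp_rot: [0.993, 0.122, -0.001, 0.0]
force: [-3.6, 1.6, 6.9]
grip_width: 0.0128
finger_force: 59.3
```

Request:
{"fn": "step_arm", "kwargs": {
  "motion": [
    {"ax": 0, "ay": 0, "az": 0, "tx": 0, "ty": 0, "tz": 0.02, "claw": 0},
    {"ax": 0, "ay": 0, "az": 0, "tx": 0, "ty": 0, "tz": 0.02, "claw": 0}
  ]
}}

```text
clock: 20.3
eef_pos: [0.55, -0.3009, 0.0688]
tcp_rot: [0.993, 0.122, -0.0, 0.0]
force: [-3.6, 1.3, 6.8]
grip_width: 0.0124
finger_force: 59.4
```

Request:
{"fn": "step_arm", "kwargs": {
  "motion": [
    {"ax": 0, "ay": 0, "az": 0, "tx": 0, "ty": 0, "tz": -0.1, "claw": 0},
    {"ax": 0, "ay": 0, "az": 0, "tx": 0, "ty": 0, "tz": -0.2, "claw": 0},
    {"ax": 0, "ay": 0, "az": 0, "tx": 0, "ty": 0, "tz": -0.25, "claw": 0}
  ]
}}

```text
clock: 20.6
eef_pos: [0.5507, -0.3007, 0.0699]
tcp_rot: [0.993, 0.122, 0.0, -0.0]
force: [-0.0, 0.3, -0.7]
grip_width: 0.0126
finger_force: 59.3
```

Request:
{"fn": "step_arm", "kwargs": {
  "motion": [
    {"ax": 0, "ay": 0, "az": 0, "tx": 0, "ty": 0, "tz": -0.05, "claw": 0},
    {"ax": 0, "ay": 0, "az": 0, "tx": 0, "ty": 0, "tz": -0.05, "claw": 0}
  ]
}}

```text
clock: 20.8
eef_pos: [0.5506, -0.3007, 0.0705]
tcp_rot: [0.993, 0.122, 0.0, -0.0]
force: [0.3, -0.1, -1.0]
grip_width: 0.0125
finger_force: 59.3
```

Request:
{"fn": "step_arm", "kwargs": {
  "motion": [
    {"ax": 0, "ay": 0, "az": 0, "tx": 0, "ty": 0, "tz": -0.05, "claw": 0},
    {"ax": 0, "ay": 0, "az": 0, "tx": 0, "ty": 0, "tz": -0.1, "claw": 0}
  ]
}}

```text
clock: 21.0
eef_pos: [0.5504, -0.3007, 0.0717]
tcp_rot: [0.993, 0.122, -0.0, -0.0]
force: [0.8, -0.3, -3.0]
grip_width: 0.0126
finger_force: 59.0
```

Request:
{"fn": "step_arm", "kwargs": {
  "motion": [
    {"ax": 0, "ay": 0, "az": 0, "tx": 0, "ty": 0, "tz": -0.05, "claw": 0},
    {"ax": 0, "ay": 0, "az": 0, "tx": 0, "ty": 0, "tz": -0.1, "claw": 0}
  ]
}}

```text
clock: 21.2
eef_pos: [0.5503, -0.3007, 0.0722]
tcp_rot: [0.993, 0.122, -0.0, -0.0]
force: [1.4, -0.6, -6.4]
grip_width: 0.0126
finger_force: 58.6
```

Request:
{"fn": "step_arm", "kwargs": {
  "motion": [
    {"ax": 0, "ay": 0, "az": 0, "tx": 0, "ty": 0, "tz": -0.05, "claw": 0},
    {"ax": 0, "ay": 0, "az": 0, "tx": 0, "ty": 0, "tz": -0.1, "claw": 0},
    {"ax": 0, "ay": 0, "az": 0, "tx": 0, "ty": 0, "tz": -0.1, "claw": 0}
  ]
}}

```text
clock: 21.5
eef_pos: [0.5502, -0.3007, 0.0728]
tcp_rot: [0.993, 0.122, -0.0, -0.0]
force: [2.0, -1.2, -10.1]
grip_width: 0.0125
finger_force: 58.4
```

```bash
python3 go.py
```

```text
21.5 pos [ 0.5502 -0.3007  0.0728] tilt [-0.0008  0.0006 -1.    ] yaw 13.978938021368679 F [  1.9813  -1.2474 -10.0752] w 0.012473029405742317 ff 58.40717017650604
```

Request:
{"fn": "step_arm", "kwargs": {
  "motion": [
    {"ax": 0, "ay": 0, "az": 0, "tx": 0, "ty": 0, "tz": -0.01, "claw": 0},
    {"ax": 0, "ay": 0, "az": 0, "tx": 0, "ty": 0, "tz": -0.01, "claw": 0},
    {"ax": 0, "ay": 0, "az": 0, "tx": 0, "ty": 0, "tz": -0.01, "claw": 0}
  ]
}}

```text
clock: 21.8
eef_pos: [0.5501, -0.3007, 0.0733]
tcp_rot: [0.993, 0.122, -0.0, -0.0]
force: [2.7, -1.5, -12.4]
grip_width: 0.0124
finger_force: 58.4
```

Request:
{"fn": "step_arm", "kwargs": {
  "motion": [
    {"ax": 0, "ay": 0, "az": 0, "tx": 0, "ty": 0, "tz": 0, "claw": 0},
    {"ax": 0, "ay": 0, "az": 0, "tx": 0, "ty": 0, "tz": 0, "claw": 0},
    {"ax": 0, "ay": 0, "az": 0, "tx": 0, "ty": 0, "tz": 0, "claw": 0}
  ]
}}

```text
clock: 22.1
eef_pos: [0.5501, -0.3007, 0.0735]
tcp_rot: [0.993, 0.122, -0.0, -0.0]
force: [2.2, -0.7, -15.0]
grip_width: 0.0126
finger_force: 58.4
```

Request:
{"fn": "step_arm", "kwargs": {
  "motion": [
    {"ax": 0, "ay": 0, "az": 0, "tx": 0, "ty": 0, "tz": 0, "claw": 0},
    {"ax": 0, "ay": 0, "az": 0, "tx": 0, "ty": 0, "tz": 0, "claw": 0},
    {"ax": 0, "ay": 0, "az": 0, "tx": 0, "ty": 0, "tz": 0, "claw": 0}
  ]
}}

```text
clock: 22.4
eef_pos: [0.5501, -0.3007, 0.0736]
tcp_rot: [0.993, 0.122, -0.0, -0.0]
force: [2.2, -0.1, -15.5]
grip_width: 0.0124
finger_force: 58.4
```

Request:
{"fn": "step_arm", "kwargs": {
  "motion": [
    {"ax": 0, "ay": 0, "az": 0, "tx": 0, "ty": 0, "tz": 0, "claw": 0},
    {"ax": 0, "ay": 0, "az": 0, "tx": 0, "ty": 0, "tz": 0, "claw": 0},
    {"ax": 0, "ay": 0, "az": 0, "tx": 0, "ty": 0, "tz": 0, "claw": 0}
  ]
}}

```text
clock: 22.7
eef_pos: [0.5502, -0.3006, 0.0738]
tcp_rot: [0.993, 0.122, -0.0, -0.0]
force: [2.4, -0.7, -15.7]
grip_width: 0.0122
finger_force: 58.4
```

Request:
{"fn": "step_arm", "kwargs": {
  "motion": [
    {"ax": 0, "ay": 0, "az": 0, "tx": 0, "ty": 0, "tz": 0.04, "claw": 0},
    {"ax": 0, "ay": 0, "az": 0, "tx": 0, "ty": 0, "tz": 0.04, "claw": 0},
    {"ax": 0, "ay": 0, "az": 0, "tx": 0, "ty": 0, "tz": 0.04, "claw": 0},
    {"ax": 0, "ay": 0, "az": 0, "tx": 0, "ty": 0, "tz": 0.04, "claw": 0}
  ]
}}

```text
clock: 23.1
eef_pos: [0.5503, -0.3007, 0.0736]
tcp_rot: [0.993, 0.122, -0.0, -0.0]
force: [1.3, -0.1, -15.0]
grip_width: 0.0123
finger_force: 58.5
```

Request:
{"fn": "step_arm", "kwargs": {
  "motion": [
    {"ax": 0, "ay": 0, "az": 0, "tx": 0, "ty": 0, "tz": 0, "claw": 0},
    {"ax": 0, "ay": 0, "az": 0, "tx": 0, "ty": 0, "tz": 0, "claw": 0},
    {"ax": 0, "ay": 0, "az": 0, "tx": 0, "ty": 0, "tz": 0, "claw": 0}
  ]
}}

```text
clock: 23.4
eef_pos: [0.5503, -0.3007, 0.0736]
tcp_rot: [0.993, 0.122, -0.0, -0.0]
force: [1.3, 0.1, -14.5]
grip_width: 0.0126
finger_force: 58.5
```

Request:
{"fn": "step_arm", "kwargs": {
  "motion": [
    {"ax": 0, "ay": 0, "az": 0, "tx": 0, "ty": 0, "tz": 0.04, "claw": 0},
    {"ax": 0, "ay": 0, "az": 0, "tx": 0, "ty": 0, "tz": 0.04, "claw": 0},
    {"ax": 0, "ay": 0, "az": 0, "tx": 0, "ty": 0, "tz": 0.04, "claw": 0}
  ]
}}

```text
clock: 23.7
eef_pos: [0.5504, -0.3007, 0.0734]
tcp_rot: [0.993, 0.122, -0.0, -0.0]
force: [0.4, -0.1, -13.3]
grip_width: 0.0126
finger_force: 58.5
```

Request:
{"fn": "step_arm", "kwargs": {
  "motion": [
    {"ax": 0, "ay": 0, "az": 0, "tx": 0, "ty": 0, "tz": 0, "claw": 0},
    {"ax": 0, "ay": 0, "az": 0, "tx": 0, "ty": 0, "tz": 0, "claw": 0},
    {"ax": 0, "ay": 0, "az": 0, "tx": 0, "ty": 0, "tz": 0, "claw": 0}
  ]
}}

```text
clock: 24.0
eef_pos: [0.5504, -0.3007, 0.0733]
tcp_rot: [0.993, 0.122, -0.0, -0.0]
force: [0.8, -0.0, -13.9]
grip_width: 0.0123
finger_force: 58.5
```

Request:
{"fn": "step_arm", "kwargs": {
  "motion": [
    {"ax": 0, "ay": 0, "az": 0, "tx": 0, "ty": 0, "tz": 0.08, "claw": 0},
    {"ax": 0, "ay": 0, "az": 0, "tx": 0, "ty": 0, "tz": 0.08, "claw": 0},
    {"ax": 0, "ay": 0, "az": 0, "tx": 0, "ty": 0, "tz": 0.08, "claw": 0}
  ]
}}

```text
clock: 24.3
eef_pos: [0.5505, -0.3007, 0.0728]
tcp_rot: [0.993, 0.122, -0.0, 0.0]
force: [-0.7, 1.2, -9.9]
grip_width: 0.0125
finger_force: 58.8
```

Request:
{"fn": "step_arm", "kwargs": {
  "motion": [
    {"ax": 0, "ay": 0, "az": 0, "tx": 0, "ty": 0, "tz": 0, "claw": 0},
    {"ax": 0, "ay": 0, "az": 0, "tx": 0, "ty": 0, "tz": 0, "claw": 0},
    {"ax": 0, "ay": 0, "az": 0, "tx": 0, "ty": 0, "tz": 0, "claw": 0}
  ]
}}

```text
clock: 24.6
eef_pos: [0.5505, -0.3007, 0.0727]
tcp_rot: [0.993, 0.122, 0.0, 0.0]
force: [0.2, 0.9, -9.6]
grip_width: 0.0124
finger_force: 59.0
```

Request:
{"fn": "step_arm", "kwargs": {
  "motion": [
    {"ax": 0, "ay": 0, "az": 0, "tx": 0, "ty": 0, "tz": -0.02, "claw": 0},
    {"ax": 0, "ay": 0, "az": 0, "tx": 0, "ty": 0, "tz": -0.02, "claw": 0},
    {"ax": 0, "ay": 0, "az": 0, "tx": 0, "ty": 0, "tz": -0.02, "claw": 0},
    {"ax": 0, "ay": 0, "az": 0, "tx": 0, "ty": 0, "tz": -0.02, "claw": 0},
    {"ax": 0, "ay": 0, "az": 0, "tx": 0, "ty": 0, "tz": -0.02, "claw": 0}
  ]
}}

```text
clock: 25.1
eef_pos: [0.5505, -0.3007, 0.0727]
tcp_rot: [0.993, 0.122, 0.0, -0.0]
force: [-0.4, 1.0, -9.7]
grip_width: 0.0127
finger_force: 59.0
```

Request:
{"fn": "step_arm", "kwargs": {
  "motion": [
    {"ax": 0, "ay": 0, "az": 0, "tx": 0, "ty": 0, "tz": 0, "claw": 0},
    {"ax": 0, "ay": 0, "az": 0, "tx": 0, "ty": 0, "tz": 0, "claw": 0},
    {"ax": 0, "ay": 0, "az": 0, "tx": 0, "ty": 0, "tz": 0, "claw": 0},
    {"ax": 0, "ay": 0, "az": 0, "tx": 0, "ty": 0, "tz": 0, "claw": 0},
    {"ax": 0, "ay": 0, "az": 0, "tx": 0, "ty": 0, "tz": 0, "claw": 0}
  ]
}}

```text
clock: 25.6
eef_pos: [0.5505, -0.3008, 0.0727]
tcp_rot: [0.993, 0.122, 0.0, -0.0]
force: [-0.5, 2.6, -8.2]
grip_width: 0.0124
finger_force: 59.0
```

Request:
{"fn": "step_arm", "kwargs": {
  "motion": [
    {"ax": 0, "ay": 0, "az": 0, "tx": 0, "ty": 0, "tz": 0, "claw": 0},
    {"ax": 0, "ay": 0, "az": 0, "tx": 0, "ty": 0, "tz": 0, "claw": 0},
    {"ax": 0, "ay": 0, "az": 0, "tx": 0, "ty": 0, "tz": 0, "claw": 0},
    {"ax": 0, "ay": 0, "az": 0, "tx": 0, "ty": 0, "tz": 0, "claw": 0},
    {"ax": 0, "ay": 0, "az": 0, "tx": 0, "ty": 0, "tz": 0, "claw": 0}
  ]
}}

```text
clock: 26.1
eef_pos: [0.5506, -0.3008, 0.0726]
tcp_rot: [0.993, 0.122, 0.0, -0.0]
force: [0.3, 0.4, -8.4]
grip_width: 0.0127
finger_force: 59.1
```

Request:
{"fn": "step_arm", "kwargs": {
  "motion": [
    {"ax": 0, "ay": 0, "az": 0, "tx": 0, "ty": 0, "tz": -0.05, "claw": 0},
    {"ax": 0, "ay": 0, "az": 0, "tx": 0, "ty": 0, "tz": -0.05, "claw": 0},
    {"ax": 0, "ay": 0, "az": 0, "tx": 0, "ty": 0, "tz": -0.05, "claw": 0}
  ]
}}

```text
clock: 26.4
eef_pos: [0.5505, -0.3008, 0.0729]
tcp_rot: [0.993, 0.122, -0.0, -0.0]
force: [-0.4, 1.1, -10.1]
grip_width: 0.0126
finger_force: 58.9
```

Request:
{"fn": "step_arm", "kwargs": {
  "motion": [
    {"ax": 0, "ay": 0, "az": 0, "tx": 0, "ty": 0, "tz": 0, "claw": 0},
    {"ax": 0, "ay": 0, "az": 0, "tx": 0, "ty": 0, "tz": 0, "claw": 0},
    {"ax": 0, "ay": 0, "az": 0, "tx": 0, "ty": 0, "tz": 0, "claw": 0}
  ]
}}

```text
clock: 26.7
eef_pos: [0.5505, -0.3008, 0.073]
tcp_rot: [0.993, 0.122, -0.0, -0.0]
force: [1.2, 1.8, -11.5]
grip_width: 0.0126
finger_force: 58.9
```

Request:
{"fn": "step_arm", "kwargs": {
  "motion": [
    {"ax": 0, "ay": 0, "az": 0, "tx": 0, "ty": 0, "tz": 0, "claw": 0},
    {"ax": 0, "ay": 0, "az": 0, "tx": 0, "ty": 0, "tz": 0, "claw": 0},
    {"ax": 0, "ay": 0, "az": 0, "tx": 0, "ty": 0, "tz": 0, "claw": 0}
  ]
}}

```text
clock: 27.0
eef_pos: [0.5505, -0.3007, 0.073]
tcp_rot: [0.993, 0.122, -0.0, -0.0]
force: [0.0, 0.6, -12.9]
grip_width: 0.0125
finger_force: 58.9
```

Request:
{"fn": "step_arm", "kwargs": {
  "motion": [
    {"ax": 0, "ay": 0, "az": 0, "tx": 0, "ty": 0, "tz": 0, "claw": 0},
    {"ax": 0, "ay": 0, "az": 0, "tx": 0, "ty": 0, "tz": 0, "claw": 0},
    {"ax": 0, "ay": 0, "az": 0, "tx": 0, "ty": 0, "tz": 0, "claw": 0}
  ]
}}

```text
clock: 27.3
eef_pos: [0.5505, -0.3008, 0.0731]
tcp_rot: [0.993, 0.122, -0.0, -0.0]
force: [0.1, 1.8, -10.5]
grip_width: 0.0125
finger_force: 58.9
```

Request:
{"fn": "step_arm", "kwargs": {
  "motion": [
    {"ax": 0, "ay": 0, "az": 0, "tx": 0, "ty": 0, "tz": 0, "claw": 0},
    {"ax": 0, "ay": 0, "az": 0, "tx": 0, "ty": 0, "tz": 0, "claw": 0},
    {"ax": 0, "ay": 0, "az": 0, "tx": 0, "ty": 0, "tz": 0, "claw": 0}
  ]
}}

```text
clock: 27.6
eef_pos: [0.5505, -0.3008, 0.0731]
tcp_rot: [0.993, 0.122, -0.0, -0.0]
force: [-0.1, 1.3, -11.1]
grip_width: 0.0123
finger_force: 58.9
```

Request:
{"fn": "step_arm", "kwargs": {
  "motion": [
    {"ax": 0, "ay": 0, "az": 0, "tx": 0, "ty": 0, "tz": 0.1, "claw": 0},
    {"ax": 0, "ay": 0, "az": 0, "tx": 0, "ty": 0, "tz": 0.2, "claw": 0},
    {"ax": 0, "ay": 0, "az": 0, "tx": 0, "ty": 0, "tz": 0.28, "claw": 0},
    {"ax": 0, "ay": 0, "az": 0, "tx": 0, "ty": 0, "tz": 0.28, "claw": 0}
  ]
}}

```text
clock: 28.0
eef_pos: [0.5511, -0.3014, 0.0717]
tcp_rot: [0.993, 0.121, 0.001, 0.001]
force: [-1.7, 1.7, -3.2]
grip_width: 0.0126
finger_force: 59.6
```

Request:
{"fn": "step_arm", "kwargs": {
  "motion": [
    {"ax": 0, "ay": 0, "az": 0, "tx": 0, "ty": 0, "tz": 0, "claw": 0.4},
    {"ax": 0, "ay": 0, "az": 0, "tx": 0, "ty": 0, "tz": 0, "claw": 0.8},
    {"ax": 0, "ay": 0, "az": 0, "tx": 0, "ty": 0, "tz": 0, "claw": 1},
    {"ax": 0, "ay": 0, "az": 0, "tx": 0, "ty": 0, "tz": 0, "claw": 1},
    {"ax": 0, "ay": 0, "az": 0, "tx": 0, "ty": 0, "tz": 0, "claw": 1},
    {"ax": 0, "ay": 0, "az": 0, "tx": 0, "ty": 0, "tz": 0, "claw": 1},
    {"ax": 0, "ay": 0, "az": 0, "tx": 0, "ty": 0, "tz": 0, "claw": 1},
    {"ax": 0, "ay": 0, "az": 0, "tx": 0, "ty": 0, "tz": 0, "claw": 1}
  ]
}}

```text
clock: 28.8
eef_pos: [0.5505, -0.3008, 0.0703]
tcp_rot: [0.993, 0.122, -0.0, 0.0]
force: [-0.4, 0.4, -0.1]
grip_width: 0.0851
finger_force: 0.0
```

```bash
python3 go.py
```

```text
28.8 pos [ 0.5505 -0.3008  0.0703] tilt [-0. -0. -1.] yaw 13.978614779338029 F [-0.4184  0.3807 -0.0585] w 0.0850963296446376 ff 0.0
```

Request:
{"fn": "step_arm", "kwargs": {
  "motion": [
    {"ax": 0, "ay": 0, "az": 0, "tx": 0, "ty": 0, "tz": -2, "claw": 1},
    {"ax": 0, "ay": 0, "az": 0, "tx": 0, "ty": 0, "tz": -5, "claw": 1},
    {"ax": 0, "ay": 0, "az": 0, "tx": 0, "ty": 0, "tz": -9, "claw": 1},
    {"ax": 0, "ay": 0, "az": 0, "tx": 0, "ty": 0, "tz": -13, "claw": 1},
    {"ax": 0, "ay": 0, "az": 0, "tx": 0, "ty": 0, "tz": -15, "claw": 1},
    {"ax": 0, "ay": 0, "az": 0, "tx": 0, "ty": 0, "tz": -15, "claw": 1},
    {"ax": 0, "ay": 0, "az": 0, "tx": 0, "ty": 0, "tz": -15, "claw": 1},
    {"ax": 0, "ay": 0, "az": 0, "tx": 0, "ty": 0, "tz": -15, "claw": 1}
  ]
}}

```text
clock: 29.6
eef_pos: [0.5494, -0.3005, 0.2183]
tcp_rot: [0.993, 0.122, -0.002, -0.001]
force: [0.5, -0.5, -0.6]
grip_width: 0.0853
finger_force: 0.0
```

```bash
python3 go.py; python3 w.py wE
python3 - <<'E'
from h import *
np.set_printoptions(precision=4,suppress=True)
P=cloud(load("wE.npz"));r=np.hypot(P[...,0]-.5513,P[...,1]+.3012)
for a,b in((0,.006),(.0095,.0125)):
    z=P[...,2][(r<b)&(r>a)];z=z[z>.054];print(a,np.percentile(z,[10,50,90,98]))
k=(r<.02)&(P[...,2]>.098);q=P[k].astype(np.float32);print("top",len(q),cv2.minEnclosingCircle(q[:,:2]*1000))
E
```

```text
29.6 pos [ 0.5494 -0.3005  0.2183] tilt [-0.0033  0.0014 -1.    ] yaw 13.980031175361315 F [ 0.5457 -0.5098 -0.5884] w 0.08532661410554722 ff 0.0
0 [0.1112 0.112  0.1128 0.1131]
0.0095 [0.0621 0.2968 0.3007 0.3016]
top 5157 ((558.3890380859375, -299.4007568359375), 18.576189041137695)
```

View pics/wE.png

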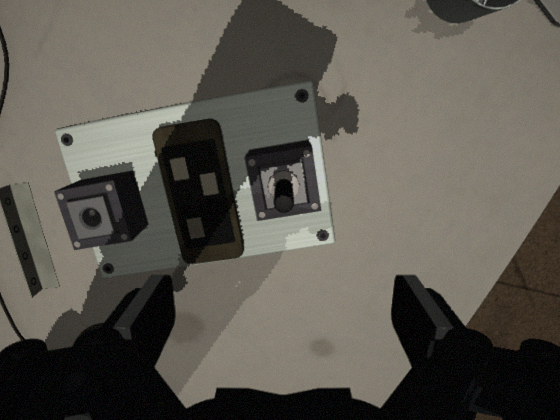

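The post stands upright in socket B, with its top at (283,205) and the flange right on the collar. Its top is at z≈0.112 m, which is home. The phone has not moved and the gripper is clear.

```bash
python3 -c "
from cell import robot
print(robot.close_job())"
```

```text
the job is handed in; nothing more can be done
None
```

The post came out of the first socket, the one nearer the robot, under about 1 N, so I fitted it in the far one. There it held a steady tug of about 10 N for over a second. That followed an overshoot to about 15 N, above the target but under the 20 N limit. I left the post home and released there, and handed the job in at about 30 s; no verdict came back.

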